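# Find the socket for the die clamp and tighten its nut

## Robot

A 7-joint arm with a two-finger parallel gripper is mounted at the origin on the work surface. World frame = base frame: x ahead of the robot, y to its left, z up, the work surface at z = 0. Lengths are in m, angles in rad, forces in N, time in s.
With the tool pointing down it reaches from about 0.425 to 0.825 m from the base axis. Payload 3.6 kg.
Tool frame: the origin (TCP) lies midway between the tips of the shut fingers; the grasp point (between the pads) lies 19 mm behind it; z points along the fingers, y is the direction in which the jaws open and shut (so a half turn about z gives the same grasp; the last joint's range is limited). The gripper opens to 93 mm and grips with 3 to 60 N. Pads are 15 mm wide; open, the fingers measure 128 mm over their backs; the gripper's body (75 mm by 188 mm) begins 65 mm behind the grasp point.
Start: joints at [-1.228, 0.615, -0.013, 1.423, 0.008, 1.103, -0.04], TCP at [0.234, 0.606, 0.219] pointing down, gripper open.
Joint ranges: [-3.12, 3.12], [-0.3, 2.06], [-1.34, 1.32], [0.26, 2.42], [-1.36, 4.5], [0.01, 1.98], [-2.84, 2.84]. Speed limits (rad/s): [2.79, 2.79, 3.14, 3.14, 3.14, 3.14, 3.14].

## Interface

Orientations are given as a unit quaternion [w, x, y, z].
In Python, from station import * gives the robot as it stands.
- The arm moves only by the shell command python3 -m creep 'ROWS' [OPENING] [FORCE]. ROWS is JSON, a list of rows, each a list of 2 entries, a list of its own where there are three numbers: the shift along the world's x, y, z in mm, then the turn about the world's z in rad. A call has 1 to 10 rows; each row shifts and turns the commanded pose from where the row before left it; what a row does not reach is not made up. A row lasts 1/10 s, in which the tool goes at most 50 mm and 8.59 degrees, less where a joint would pass 70% of its speed; a pose out of reach is approached as far as the arm can. A call is refused whole if a number of a shift passes 50 or a number of a turn 0.15, either way. A call with a gripper value outside its range is refused whole. OPENING is the finger opening in mm, from 0 to 93, set as the call begins (- or left out, the last holds). The fingers move at their own pace and stop on an object; FORCE is the grip in N (left out, the last holds). Time passes only in rows, so rows that do not move let the fingers close. It gives the time, the measured TCP pose, the force and the opening at its end, in the units of the state.
- get_obs(): the state, without advancing time (a new reading comes with each control period).
- snapshot(name): name is "side" or "top"; returns the picture (420x560x3 uint8, red, green, blue); there is no depth.
- camera_info(name): a dict with "fovy" (degrees; the focal length in pixels is half the picture's height over the tangent of half this angle, whatever the lens; pixels are square), "cx", "cy" (the principal point, pixels), "cam_to_world" (4x4, takes a point from camera to world coordinates). Camera axes: x right, y down, z forward; pixel columns grow to the right and rows downward; lengths in m; the calibration is good to about 2 mm. A picture is of the moment at which its call begins. camera_info takes no time and is no camera call.
- finish_job(): hands the job in, once; it reports no verdict.
The state is a dict: "time_s": time; "qpos": joint angles; "qvel": joint speeds; "effort": joint torques, N m; "ee_pos": TCP position; "orientation": TCP orientation; "wrist_force": force on the tool from outside, world axes, zero at the start; "torque": the same for the moment, N m; "width": finger opening in m.
Only numpy, scipy, OpenCV 4.12 (cv2) and the standard library are available. Lean on these libraries where they do the work, as an engineer would, in place of code of your own. Each camera call takes 0.05 s, during which the arm holds its last target.

## Task

Tighten the hex nut of the die clamp on the cork pad: try the look-alike sockets from the wooden board on the nut, standing each one that does not fit back upright on the board, until you have the one that goes fully down over the nut and turns it. With that socket turn the nut clockwise to its stop, and finish while still holding the socket by the gripper, fully seated on the nut; do not tip over a socket or shift anything else on the bench, and leave the other clamps' nuts alone.

Things in the scene. Friction and masses are not known exactly. Their poses are not given: they have to be found in the camera images.
- pad_mid (a point): middle of the top of a thin cork pad, 170 (its x) x 260 (its y) x 3 mm, fixed flat on the green bench. The die clamp to be worked on stands on it, with its nut within 35 mm of this point in plan; the two other die clamps wait at the far side of the bench and are not to be touched.
- board_top (a point): middle of the top face of a flat wooden board without a rim, 130 (its x) x 280 (its y) x 10 mm, fixed on the bench. z up. The three sockets stand on it in a row along its y, about 85 mm apart.
- nut_a_foot (a point): centre of the underside of the captive hex nut of die clamp a: 16 mm across flats, 14 mm high, 1.2 mm chamfer on top, on a 40 mm washer. z up; x is square to a flat and turns with the nut. 39 mm above the bench. A fixed 7 mm stud rises through it to 19 mm above this point. The clamp (grey base 76 x 96 mm, brass die, dark bar) is fixed; only nut and stud stand above the washer.
- nut_a (a joint): turn of nut a in rad, growing clockwise seen from above; it starts between 0.7 and 1.1 and meets a hard stop at 1.6. It turns stiffly (0.06 N m), keeps its height and stays where it is left.
- nut_b_foot (a point): centre of the underside of the captive hex nut of die clamp b: 20 mm across flats, 14 mm high, 1.2 mm chamfer on top, on a 40 mm washer. z up; x is square to a flat and turns with the nut. 39 mm above the bench. A fixed 10 mm stud rises through it to 19 mm above this point. The clamp (grey base 76 x 96 mm, brass die, dark bar) is fixed; only nut and stud stand above the washer.
- nut_b (a joint): turn of nut b in rad, growing clockwise seen from above; it starts between 0.7 and 1.1 and meets a hard stop at 1.6. It turns stiffly (0.06 N m), keeps its height and stays where it is left.
- nut_c_foot (a point): centre of the underside of the captive hex nut of die clamp c: 26 mm across flats, 14 mm high, 1.2 mm chamfer on top, on a 40 mm washer. z up; x is square to a flat and turns with the nut. 39 mm above the bench. A fixed 14 mm stud rises through it to 19 mm above this point. The clamp (grey base 76 x 96 mm, brass die, dark bar) is fixed; only nut and stud stand above the washer.
- nut_c (a joint): turn of nut c in rad, growing clockwise seen from above; it starts between 0.7 and 1.1 and meets a hard stop at 1.6. It turns stiffly (0.06 N m), keeps its height and stays where it is left.
- socket_p_mid (a point): centre, half-way up, of a steel socket with adapter, 76 mm tall, 0.15 to 0.3 kg, standing open end down. Lower 34 mm: round skirt, 36 mm in diameter; upper 42 mm: dark square adapter 22 x 22 mm, faces square to this x and y: the place to grip. From below a hexagonal bore 24 mm deep, a flat square to this x. The three sockets look alike from outside.
- socket_p: socket p, origin at the centre of its open lower end. Bores are 17.2, 21.2 and 27.4 mm across flats; which is which is not told. One 1.2 to 1.4 mm wider than the nut fits: its rim comes down on the washer (the mid point 38 mm above the nut's foot) and it turns the nut. A smaller one stops on top of the nut, 11 mm or more higher; a larger one goes down but spins freely.
- socket_q_mid (a point): centre, half-way up, of a steel socket with adapter, 76 mm tall, 0.15 to 0.3 kg, standing open end down. Lower 34 mm: round skirt, 36 mm in diameter; upper 42 mm: dark square adapter 22 x 22 mm, faces square to this x and y: the place to grip. From below a hexagonal bore 24 mm deep, a flat square to this x. The three sockets look alike from outside.
- socket_q: socket q, origin at the centre of its open lower end. Bores are 17.2, 21.2 and 27.4 mm across flats; which is which is not told. One 1.2 to 1.4 mm wider than the nut fits: its rim comes down on the washer (the mid point 38 mm above the nut's foot) and it turns the nut. A smaller one stops on top of the nut, 11 mm or more higher; a larger one goes down but spins freely.
- socket_r_mid (a point): centre, half-way up, of a steel socket with adapter, 76 mm tall, 0.15 to 0.3 kg, standing open end down. Lower 34 mm: round skirt, 36 mm in diameter; upper 42 mm: dark square adapter 22 x 22 mm, faces square to this x and y: the place to grip. From below a hexagonal bore 24 mm deep, a flat square to this x. The three sockets look alike from outside.
- socket_r: socket r, origin at the centre of its open lower end. Bores are 17.2, 21.2 and 27.4 mm across flats; which is which is not told. One 1.2 to 1.4 mm wider than the nut fits: its rim comes down on the washer (the mid point 38 mm above the nut's foot) and it turns the nut. A smaller one stops on top of the nut, 11 mm or more higher; a larger one goes down but spins freely.
- jar_mid (a point): centre of an amber glass jar, 60 mm in diameter, 75 mm high, bystander.
- bottle_mid (a point): centre of a white bottle, 50 mm in diameter, 95 mm high, bystander.
- mallet_mid (a point): middle of a wooden mallet lying nearest the robot, 240 mm long, 60 mm high, bystander.
- tin_mid (a point): centre of a brass rivet tin on the cork pad, 36 mm in diameter, 20 mm high, bystander.
- spool_mid (a point): centre of a terracotta-coloured spool on the cork pad, 34 mm in diameter, 30 mm high, bystander.

How it is judged:
By the outcome, as a careful person would: the job done as asked, in the order asked, and still so for the second after the job is handed in, while the arm keeps its last pose, push and grip.
It also fails if it takes over 72 s, if anything falls off the work surface, if the arm or the gripper's body presses on something with over 40 N, if the wrist force passes 120 N, or if a joint passes its speed limit or range.

## Working session

There is one attempt and no reset: what is moved stays moved. The work goes in short steps, Python scripts to look and compute and a shell command to move; the robot and the scene stay as the last step left them, time stands still between calls to the robot, and variables do not carry over. Pictures are saved under pics/ and viewed, and the job is handed in when it is done.

```bash
ls; mkdir -p pics; python3 - <<'E'
from station import *
import cv2
o=get_obs();print(o)
for n in("side","top"):
    c=camera_info(n);print(n,c)
    im=snapshot(n);cv2.imwrite(f"pics/{n}0.png",im[:,:,::-1])
E
```

```text
pics
{'time_s': 0.0, 'qpos': array([-1.2284861 ,  0.61590817, -0.01262029,  1.42490245,  0.00811914,
        1.10337431, -0.04039659]), 'qvel': array([ 0.0007021 , -0.00045636,  0.00070846, -0.00092134,  0.00138397,
        0.00095659,  0.00071042]), 'effort': array([ 6.73371160e-04, -4.58938086e+01,  2.09517013e-01, -1.65738595e+01,
       -6.10427815e-02,  2.04690458e-02,  2.27515288e-04]), 'ee_pos': array([0.23403872, 0.60555727, 0.21748715]), 'orientation': array([-2.07891358e-04,  1.83321405e-01,  9.83052210e-01, -1.25375631e-03]), 'wrist_force': array([ 0.70099616,  0.14590043, -0.27055128]), 'torque': array([-0.00775534, -0.00487633, -0.00501796]), 'width': 0.09305243975686274}
side {'fovy': 53.8623652927257, 'cx': 282.29190461284105, 'cy': 211.65427764910686, 'cam_to_world': array([[ 0.76192157, -0.37919857,  0.52505616,  0.13068363],
       [-0.64766831, -0.44467167,  0.61870257, -0.51597195],
       [-0.00113353, -0.81146506, -0.58439983,  0.59480158],
       [ 0.        ,  0.        ,  0.        ,  1.        ]])}
top {'fovy': 53.255919057080725, 'cx': 276.0486545072578, 'cy': 201.6262791546524, 'cam_to_world': array([[ 0.01037502, -0.99167812,  0.12832332,  0.42372423],
       [-0.99933293, -0.01477664, -0.0333967 ,  0.0359912 ],
       [ 0.03501497, -0.12789123, -0.99116991,  1.165254  ],
       [ 0.        ,  0.        ,  0.        ,  1.        ]])}
```

View pics/side0.png

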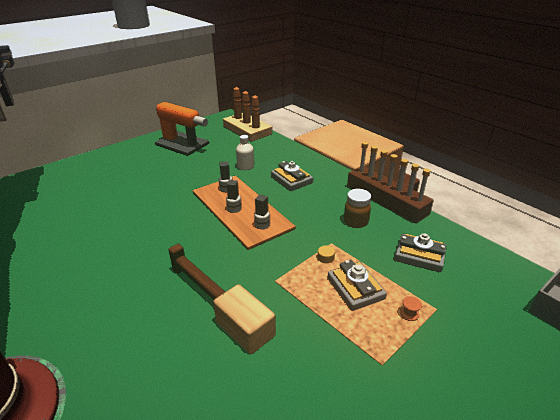

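View pics/top0.png

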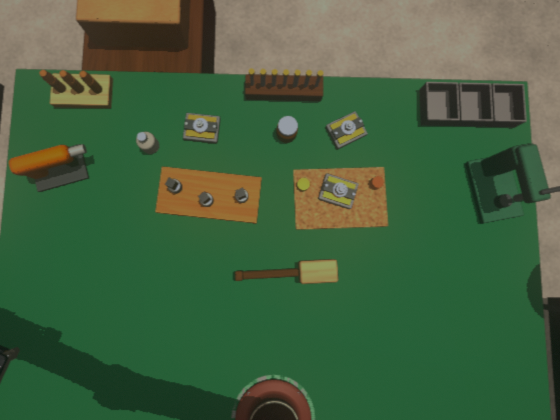

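```bash
cat > h.py <<'E'
import numpy as np, cv2
from station import *
def ray(n,u,v):
    c=camera_info(n);f=210/np.tan(np.radians(c["fovy"]/2))
    T=c["cam_to_world"];d=T[:3,:3]@np.array([(u-c["cx"])/f,(v-c["cy"])/f,1])
    return T[:3,3],d
def plane(n,u,v,z):
    o,d=ray(n,u,v);return o+d*(z-o[2])/d[2]
def proj(n,p):
    c=camera_info(n);f=210/np.tan(np.radians(c["fovy"]/2));T=c["cam_to_world"]
    q=T[:3,:3].T@(np.array(p)-T[:3,3]);return np.array([f*q[0]/q[2]+c["cx"],f*q[1]/q[2]+c["cy"]])
def tri(a,b):
    (o1,d1),(o2,d2)=ray("top",*a),ray("side",*b)
    d1=d1/np.linalg.norm(d1);d2=d2/np.linalg.norm(d2)
    s=np.linalg.lstsq(np.c_[d1,-d2],o2-o1,rcond=None)[0]
    p,q=o1+s[0]*d1,o2+s[1]*d2
    return (p+q)/2,np.linalg.norm(p-q)
def crop(im,x,y,w,h,k,name):
    cv2.imwrite(name,cv2.resize(im[y:y+h,x:x+w,::-1],None,fx=k,fy=k,interpolation=cv2.INTER_CUBIC))
E
python3 - <<'E'
from h import *
t=cv2.imread("pics/top0.png")[:,:,::-1];s=cv2.imread("pics/side0.png")[:,:,::-1]
crop(t,145,155,125,75,6,"pics/t_board.png")
crop(t,285,100,110,140,4,"pics/t_pad.png")
crop(s,185,150,120,100,6,"pics/s_board.png")
crop(s,270,220,180,140,4,"pics/s_pad.png")
E
```

```text
(no output)
```

View pics/t_board.png

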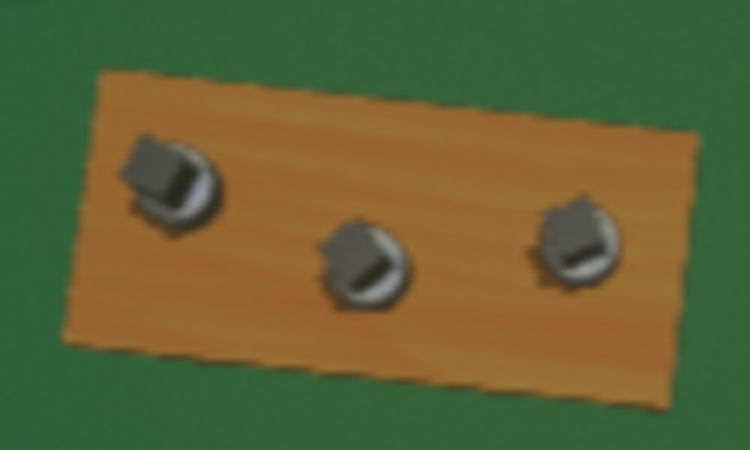

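View pics/t_pad.png

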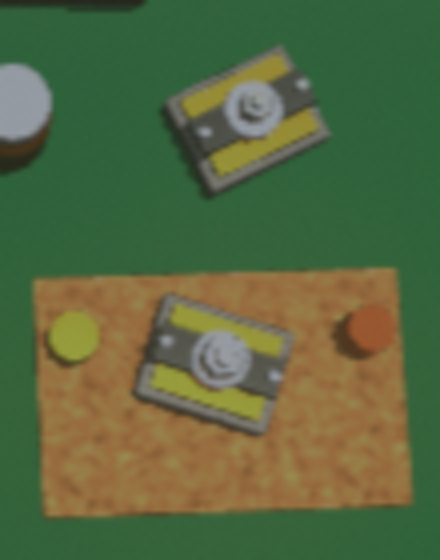

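View pics/s_board.png

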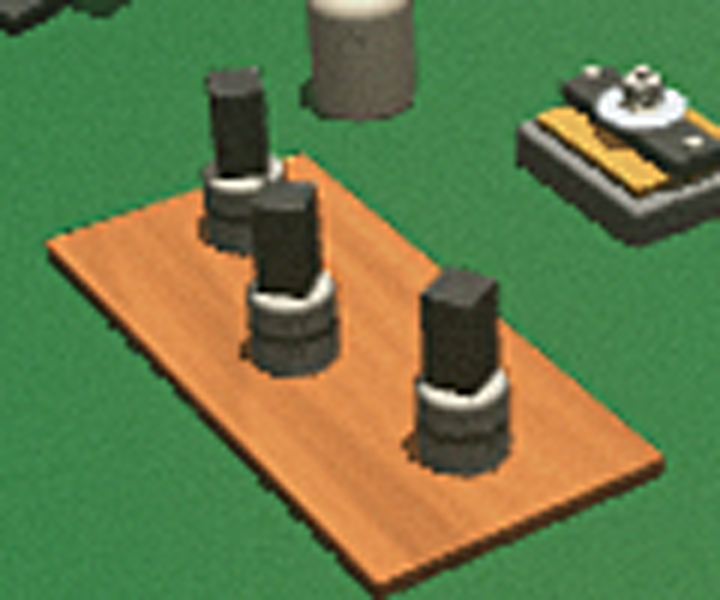

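View pics/s_pad.png

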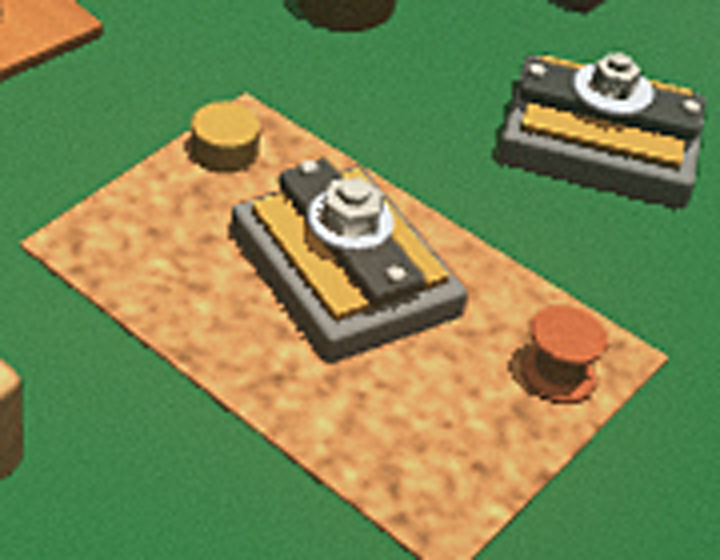

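```bash
python3 - <<'E'
from h import *
t=cv2.imread("pics/top0.png")[:,:,::-1];s=cv2.imread("pics/side0.png")[:,:,::-1]
# board
def poly(im,box,lo,hi):
    x,y,w,h=box
    hsv=cv2.cvtColor(np.ascontiguousarray(im[y:y+h,x:x+w]),cv2.COLOR_RGB2HSV)
    m=cv2.inRange(hsv,lo,hi);m=cv2.morphologyEx(m,cv2.MORPH_CLOSE,np.ones((3,3)))
    c=max(cv2.findContours(m,0,2)[0],key=cv2.contourArea)
    c=cv2.convexHull(c);r=cv2.minAreaRect(c);a=cv2.approxPolyDP(c,5,True)[:,0]+[x,y]
    return (np.array(r[0])+[x,y]),r,a
for nm,box,z in(("board",(150,160,115,70),.010),("pad",(285,160,110,75),.003)):
    c,r,a=poly(t,box,(3,110,60),(22,255,255));print(nm,"top",c,r[1:],a.tolist())
    P=np.array([plane("top",*p,z) for p in a]);print(P.round(4).tolist(),P.mean(0))
# print gray crops of sockets
g=cv2.cvtColor(np.ascontiguousarray(t),cv2.COLOR_RGB2HSV)
np.set_printoptions(linewidth=250)
for (x,y) in((164,175),(196,190),(233,185)):
    print(x,y);print(g[y:y+22,x:x+22,2]);
    print(g[y:y+22,x:x+22,1])
E
```

```text
board top [208.18600845 194.4306488 ] ((101.7391357421875, 46.41293716430664), 6.115502834320068) [[162, 167], [260, 177], [256, 221], [157, 212]]
[[0.6658, 0.3159, 0.01], [0.6421, 0.0427, 0.01], [0.5185, 0.0519, 0.01], [0.5397, 0.3239, 0.01]] [0.59154184 0.18361894 0.01      ]
pad top [340.1159668  197.51477051] ((59.76350402832031, 91.81672668457031), 87.79740142822266) [[383, 168], [387, 225], [296, 228], [295, 170]]
[[0.6755, -0.3077, 0.003], [0.5127, -0.3153, 0.003], [0.5011, -0.0595, 0.003], [0.6653, -0.0559, 0.003]] [ 0.58865207 -0.18458867  0.003     ]
164 175
[[150 151 150 150 150 150 151 151 150 150 151 150 151 151 151 151 151 151 151 151 151 151]
 [150 150 150 149 147 146 148 150 151 150 150 151 150 151 150 151 151 151 151 151 151 151]
 [149 150 149 139 119 110 127 145 148 148 148 150 150 150 151 150 151 152 151 151 151 152]
 [150 150 147 127  93  83  95 114 125 125 127 137 146 148 150 151 151 151 151 151 152 151]
 [150 149 139 111  82  77  78  86  93 104 118 122 120 133 147 149 151 151 151 151 151 151]
 [150 147 127  93  77  76  78  78  79  85  92 105 121 127 126 140 149 
[... 10808 characters left out ...]
6  26   7   7   7   9  16  40 126 163 170 171 171 171 171 169]
 [166 169 162 147  83  42  28  17   9  10  15  21  34 107 156 169 169 171 168 169 169 170]
 [168 169 170 164 137  83  45  29  22  23  34  60 116 152 163 164 163 169 167 167 166 167]
 [167 168 168 167 164 150 123  94  89 105 119 136 152 163 164 164 165 164 165 164 165 167]
 [174 171 170 172 169 169 163 161 164 167 167 166 168 167 167 169 168 167 165 168 165 165]
 [169 169 171 171 170 172 169 172 171 173 171 171 169 171 169 169 168 168 167 171 167 167]
 [168 169 171 168 169 169 169 169 169 171 171 169 169 171 171 169 172 171 173 171 171 169]
 [172 171 171 171 171 171 169 169 171 169 169 169 169 171 169 167 169 169 169 172 169 169]]
```

```bash
python3 - <<'E'
from h import *
t=cv2.imread("pics/top0.png");s=cv2.imread("pics/side0.png")
def cc(im,x,y,w,k):
    a=cv2.resize(im[y:y+w,x:x+w],None,fx=k,fy=k,interpolation=cv2.INTER_CUBIC)
    a=np.clip(a.astype(float)*1.6,0,255).astype(np.uint8)
    for i in range(0,w,5):
        cv2.putText(a,str(x+i),(i*k,10),0,.35,(0,255,255));cv2.putText(a,str(y+i),(0,i*k+10),0,.35,(0,255,255))
        cv2.line(a,(i*k,0),(i*k,w*k),(90,90,0));cv2.line(a,(0,i*k),(w*k,i*k),(90,90,0))
    return a
T=np.hstack([cc(t,*p,24,11) for p in((162,173),(194,188),(231,183))])
S=np.hstack([cc(s,*p,24,11) for p in((212,156),(222,174),(250,190))])
cv2.imwrite("pics/z.png",np.vstack([T,S]))
cv2.imwrite("pics/nut.png",np.hstack([cc(t,325,175,30,13),cc(s,340,250,36,11)[:390]]))
E
```

```text
(no output)
```

View pics/z.png

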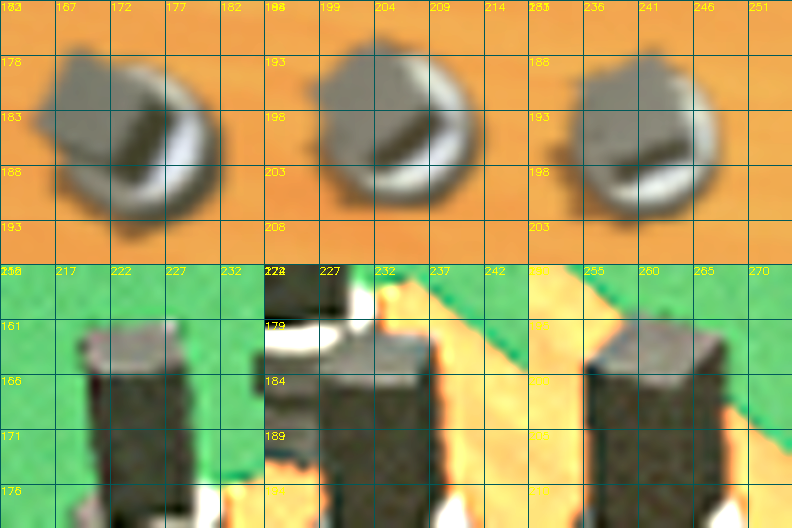

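View pics/nut.png

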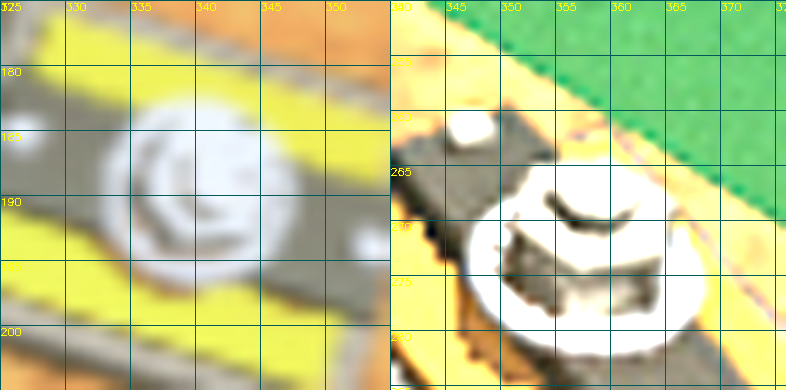

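```bash
python3 - <<'E'
from h import *
for nm,a,b in(("S1",(170.15,182.2),(223.7,163.1)),("S2",(203.8,196.6),(231.95,181.7)),("S3",(239.9,192.3),(260.8,197.5))):
    p,g=tri(a,b);print(nm,p.round(4),"gap",g.round(4),"planes",plane("top",*a,.086).round(4),plane("side",*b,.086).round(4))
# yaw from corners on z=.086 top view & side
def yaw(n,c):
    P=np.array([plane(n,*p,.086)[:2] for p in c]);e=np.roll(P,-1,0)-P
    L=np.linalg.norm(e,axis=1);A=np.degrees(np.arctan2(e[:,1],e[:,0]))%90
    print(n,L.round(4),A.round(1))
cr=lambda o,off,pts:[(o[0]+(x-off[0])/11-.5,o[1]+(y-off[1])/11-.5) for x,y in pts]
yaw("top",cr((162,173),(0,0),[(80,48),(150,95),(112,165),(38,120)]))
yaw("top",cr((194,188),(264,0),[(382,38),(444,105),(372,165),(312,92)]))
yaw("top",cr((231,183),(528,0),[(653,50),(690,135),(610,170),(574,82)]))
yaw("side",cr((212,156),(0,264),[(95,322),(180,322),(185,372),(85,372)]))
yaw("side",cr((222,174),(264,264),[(349,329),(435,339),(414,384),(324,369)]))
yaw("side",cr((250,190),(528,264),[(630,314),(723,342),(676,386),(583,364)]))
t=cv2.imread("pics/top0.png");s=cv2.imread("pics/side0.png")
# washer ellipses
for n,im,(x,y,w,h),z in(("top",t,(326,176,28,28),.039),("side",s,(342,258,36,34),.039)):
    c=im[y:y+h,x:x+w].astype(int);k=8
    c=cv2.resize(im[y:y+h,x:x+w],None,fx=k,fy=k,interpolation=cv2.INTER_CUBIC)
    hsv=cv2.cvtColor(c,cv2.COLOR_BGR2HSV)
    m=cv2.inRange(hsv,(0,0,130 if n=="top" else 170),(180,70,255))
    n_,l,st,ce=cv2.connectedComponentsWithStats(m);i=1+np.argmax(st[1:,4]);m=(l==i).astype(np.uint8)*255
    q=max(cv2.findContours(m,0,1)[0],key=cv2.contourArea);e=cv2.fitEllipse(cv2.convexHull(q))
    u,v=e[0][0]/k+x-.5,e[0][1]/k+y-.5
    print(n,u,v,np.array(e[1])/k,plane(n,u,v,z).round(4))
    cv2.ellipse(c,e,(0,0,255),1);cv2.imwrite(f"pics/w_{n}.png",cv2.resize(c,None,fx=1.5,fy=1.5))
E
```

```text
S1 [0.6095 0.2745 0.088 ] gap 0.0007 planes [0.6101 0.2748 0.086 ] [0.611  0.2778 0.086 ]
S2 [0.5733 0.1865 0.089 ] gap 0.0002 planes [0.5738 0.1868 0.086 ] [0.5759 0.1907 0.086 ]
S3 [0.5863 0.094  0.0862] gap 0.0004 planes [0.5865 0.0939 0.086 ] [0.5863 0.0943 0.086 ]
top [0.0201 0.0187 0.0206 0.0196] [56.9 64.1 59.5 62.5]
top [0.0217 0.0219 0.0225 0.0206] [43.7 41.5 40.5 39.4]
top [0.0222 0.0206 0.0227 0.0201] [24.4 24.8 23.2 23.3]
side [0.0196 0.0237 0.0227 0.0234] [49.5 58.5 49.5 51.1]
side [0.0193 0.0184 0.0205 0.0167] [37.2 40.8 32.6 37.1]
side [0.0218 0.0181 0.0205 0.0201] [21.5 20.2 27.1 24.4]
top 339.7241954803467 189.1087465286255 [14.06975365 14.78583145] [ 0.6067 -0.176   0.039 ]
side 357.47807216644287 272.92096042633057 [17.64836502 21.34668922] [ 0.6097 -0.173   0.039 ]
```

```bash
python3 - <<'E'
from h import *
s=cv2.imread("pics/side0.png");t=cv2.imread("pics/top0.png")
def cc(im,x,y,w,h,k,lo,hi):
    a=cv2.resize(im[y:y+h,x:x+w],None,fx=k,fy=k,interpolation=cv2.INTER_CUBIC)
    a=np.clip((a.astype(float)-lo)*255/(hi-lo),0,255).astype(np.uint8)
    for i in range(0,max(w,h),2):
        cv2.putText(a,str(x+i),(i*k,8),0,.3,(0,0,255));cv2.putText(a,str(y+i),(0,i*k+10),0,.3,(0,0,255))
    return a
cv2.imwrite("pics/nz.png",np.hstack([cc(s,345,260,24,26,18,40,255),cc(t,331,180,18,26,18,100,235)]))
w=[cv2.imread(f"pics/w_{n}.png") for n in("top","side")]
cv2.imwrite("pics/ww.png",np.hstack([w[0][:330],w[1][:330]]))
E
```

```text
(no output)
```

View pics/nz.png

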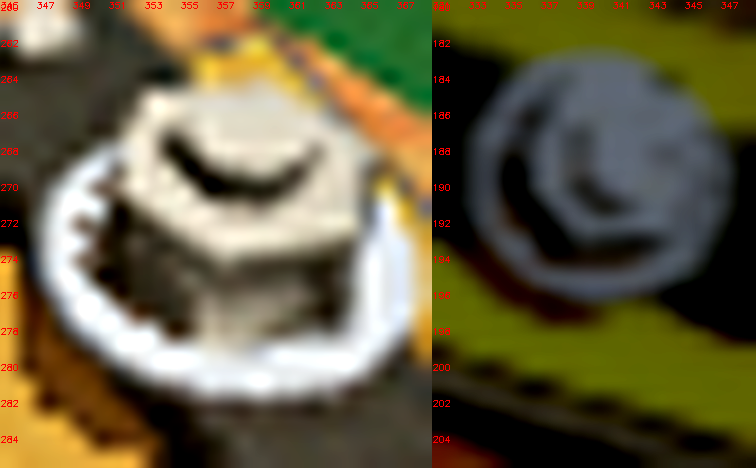

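View pics/ww.png

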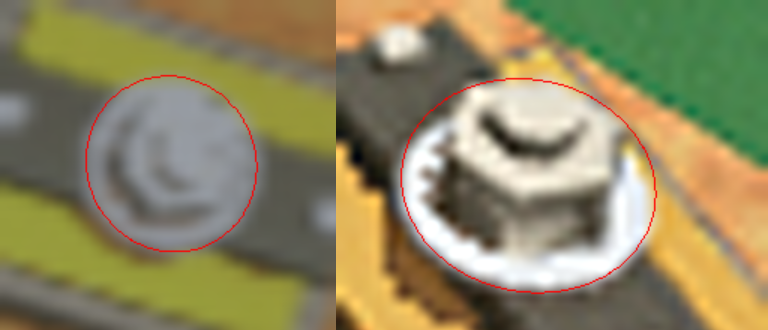

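```bash
python3 - <<'E'
from h import *
from scipy.optimize import least_squares
a=np.linspace(0,2*np.pi,180)
def ext(n,p):
    q=np.array([proj(n,(p[0]+.02*np.cos(x),p[1]+.02*np.sin(x),.039)) for x in a]);return q[:,0].min(),q[:,0].max(),q[:,1].max()
r=least_squares(lambda p:np.array(ext("side",p))-[346.6,367.6,281.4],[.607,-.175],diff_step=1e-3);print("side washer",r.x,r.fun)
P=[plane("side",*p,.0518) for p in((351.3,270),(357,273.7),(364.2,271.8))]
for i in(0,1):
    e=P[i+1]-P[i];print(np.linalg.norm(e),np.degrees(np.arctan2(e[1],e[0])))
P=[plane("top",*p,.0518) for p in((331+100/18-.5,180+175/18-.5),(331+155/18-.5,180+240/18-.5),(331+240/18-.5,180+235/18-.5))]
for i in(0,1):
    e=P[i+1]-P[i];print(np.linalg.norm(e),np.degrees(np.arctan2(e[1],e[0])))
E
```

```text
side washer [ 0.60723257 -0.17406713] [-0.1273013   0.1265213  -0.00719154]
0.013525135875259596 -87.13838050798314
0.015052123830723676 -20.91270767884426
0.012759525200776606 -139.84424074998077
0.012891615690932669 -85.72507054909218
```

```bash
python3 -m creep '[[[25,-36,0],-0.056],[[25,-36,0],-0.056],[[25,-36,0],-0.056],[[25,-36,0],-0.056],[[25,-36,0],-0.056],[[25,-36,0],-0.056],[[25,-36,0],-0.056]]' 60 && python3 -m creep '[[[25,-36,0],-0.056],[[25,-36,0],-0.056],[[25,-36,0],-0.056],[[25,-36,0],-0.056],[[25,-36,0],-0.056],[[25,-36,0],-0.056],[[25,-36,0],-0.056]]' && python3 -m creep '[[[0,0,0],0],[[0,0,0],0]]'
```

```text
time_s: 0.8
ee_pos: [0.4098, 0.3525, 0.2184]
orientation: [-0.0, 0.372, 0.928, -0.0]
wrist_force: [0.1, -0.5, 0.3]
width: 0.0601
time_s: 1.5
ee_pos: [0.5848, 0.1008, 0.2183]
orientation: [-0.0, 0.546, 0.838, -0.0]
wrist_force: [-0.8, 0.5, -0.6]
width: 0.0603
time_s: 1.7
ee_pos: [0.5842, 0.1011, 0.218]
orientation: [-0.001, 0.546, 0.838, -0.001]
wrist_force: [-0.6, 1.8, -0.1]
width: 0.06
```

```bash
python3 -m creep '[[[2,-7,-40],0],[[0,0,-40],0],[[0,0,-28],0]]' && python3 - <<'E'
from h import *
s=snapshot("side");t=snapshot("top")
crop(s,200,60,120,180,3,"pics/a1.png");crop(t,190,140,100,100,4,"pics/a2.png")
a,b=cv2.imread("pics/a1.png"),cv2.imread("pics/a2.png")
b=cv2.copyMakeBorder(b,0,140,0,0,0);cv2.imwrite("pics/a.png",np.hstack([a,b]))
E
```

```text
time_s: 2.0
ee_pos: [0.5839, 0.0978, 0.1082]
orientation: [-0.002, 0.543, 0.839, -0.0]
wrist_force: [0.2, 0.3, -0.2]
width: 0.0598
```

View pics/a.png

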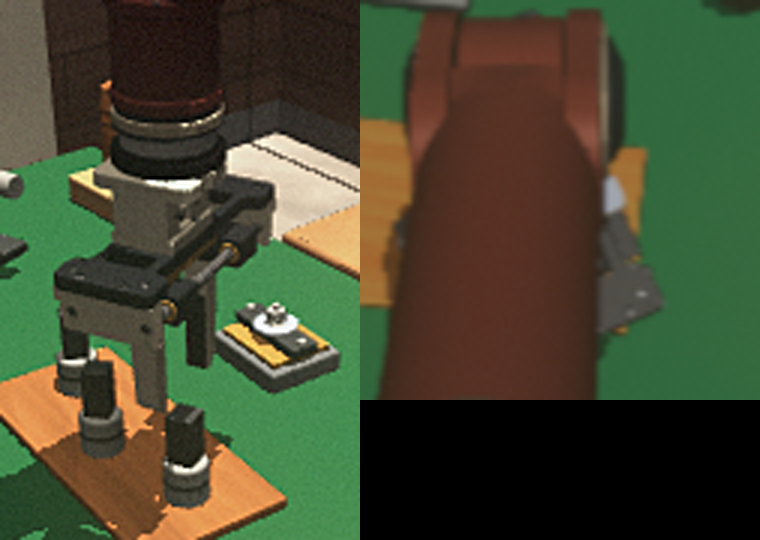

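```bash
python3 -m creep '[[[0,0,0],0],[[0,0,0],0]]';python3 - <<'E'
from h import *
p=get_obs()["ee_pos"];print(p,proj("side",p),proj("side",[.5864,.0941,.086]),proj("side",[.5839,.0978,.1082]))
E
```

```text
time_s: 2.3
ee_pos: [0.5875, 0.0964, 0.1126]
orientation: [0.001, 0.544, 0.839, 0.001]
wrist_force: [0.3, -0.2, -0.0]
width: 0.0598
[0.58745313 0.09640847 0.11256446] [260.2351697  186.77642391] [260.88885536 197.5382505 ] [258.62166822 188.77585882]
```

```bash
python3 -m creep '[[[-1,-2,-30],0],[[0,0,-30],0],[[0,0,0],0],[[0,0,0],0]]'; python3 -m creep '[[[0,0,0],0],[[0,0,0],0],[[0,0,0],0],[[0,0,0],0],[[0,0,0],0]]' 15 25
```

```text
time_s: 2.7
ee_pos: [0.5863, 0.0937, 0.0521]
orientation: [0.001, 0.545, 0.839, 0.001]
wrist_force: [0.9, -0.4, 0.2]
width: 0.06
time_s: 3.2
ee_pos: [0.5854, 0.0933, 0.0509]
orientation: [0.0, 0.545, 0.838, 0.0]
wrist_force: [0.1, 0.6, -0.3]
width: 0.0247
```

```bash
python3 -m creep '[[[0,0,0],0],[[0,0,0],0],[[0,0,0],0]]' 15 40;  python3 -m creep '[[[0,0,10],0],[[0,0,30],0],[[0,0,30],0],[[0,0,0],0],[[0,0,0],0]]'; python3 - <<'E'
from h import *
print(get_obs())
s=snapshot("side");crop(s,200,60,120,180,3,"pics/b1.png")
E
```

```text
time_s: 3.5
ee_pos: [0.5856, 0.0934, 0.0509]
orientation: [0.0, 0.545, 0.838, 0.0]
wrist_force: [0.9, -0.8, 2.4]
width: 0.0217
time_s: 4.0
ee_pos: [0.5849, 0.0932, 0.1208]
orientation: [-0.0, 0.545, 0.838, -0.0]
wrist_force: [-0.3, 0.0, -2.6]
width: 0.0219
{'time_s': 4.0, 'qpos': array([-0.32910265,  0.64151544,  0.21675895,  1.71529084, -0.17973792,
        0.80434913,  0.38901513]), 'qvel': array([ 0.00212549,  0.03183683, -0.00944026,  0.03088672, -0.00134863,
        0.00010036,  0.00247796]), 'effort': array([ 7.91625213e-02, -4.55925643e+01,  3.00940767e+00, -1.43646383e+01,
       -3.48825264e-02, -1.96680659e-02, -4.44036166e-03]), 'ee_pos': array([0.58489417, 0.09323195, 0.1208176 ]), 'orientation': array([-7.79617517e-05,  5.44965992e-01,  8.38458145e-01, -1.16340708e-05]), 'wrist_force': array([-0.32247837,  0.01226738, -2.61333671]), 'torque': array([-0.07674755,  0.05830019, -0.01576912]), 'width': 0.02192928522155765}
```

View pics/b1.png

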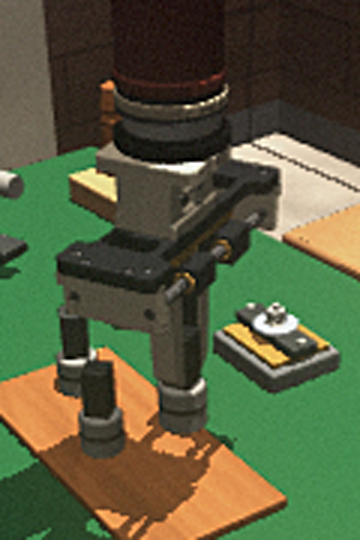

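```bash
python3 -m creep '[[[4,-30,0],0.04],[[4,-45,0],0.04],[[4,-45,0],0.04],[[4,-45,0],0.04],[[3,-45,0],0.04],[[3,-38,0],0.02],[[0,-20,0],0],[[0,0,0],0],[[0,0,0],0]]'; python3 - <<'E'
from h import *
p=get_obs()["ee_pos"];print(p,get_obs()["wrist_force"])
s=snapshot("side");crop(s,290,150,150,180,4,"pics/c1.png");t=snapshot("top");crop(t,300,160,90,80,6,"pics/c2.png")
E
```

```text
time_s: 4.95
ee_pos: [0.6062, -0.1736, 0.1189]
orientation: [-0.002, 0.45, 0.893, 0.0]
wrist_force: [0.4, 1.1, -1.7]
width: 0.0217
[ 0.60615109 -0.17357059  0.11886378] [ 0.36663534  1.0992465  -1.67861936]
```

View pics/c1.png

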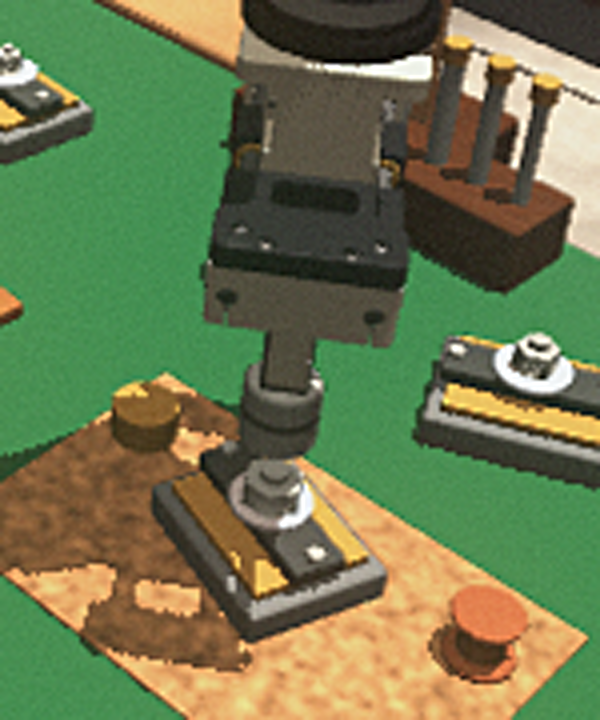

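View pics/c2.png

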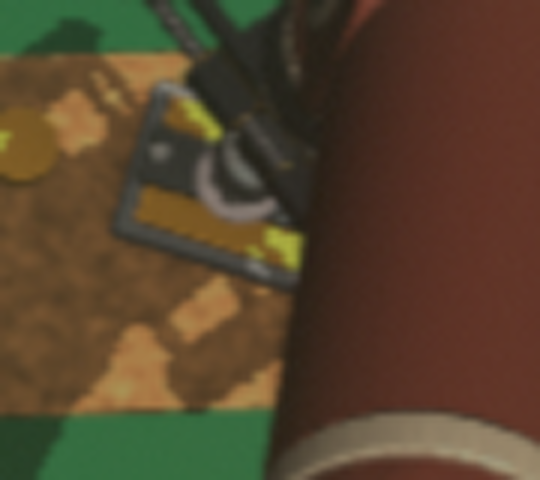

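```bash
python3 - <<'E'
from h import *
from scipy.optimize import least_squares
a=np.linspace(0,2*np.pi,180)
def ext(n,p,r,z):
    q=np.array([proj(n,(p[0]+r*np.cos(x),p[1]+r*np.sin(x),z)) for x in a]);return q[:,0].min(),q[:,0].max(),q[:,1].max()
X=lambda v:290+v/4-.5
Y=lambda v:150+v/4-.5
for t,r,z in(((X(243),X(318),Y(460)),.018,.0779),((X(230),X(314),Y(529)),.02,.039)):
    R=least_squares(lambda p:np.array(ext("side",p,r,z))-t,[.607,-.175],diff_step=1e-3);print(R.x,R.fun)
print(get_obs()["ee_pos"])
E
```

```text
[ 0.60934298 -0.17302091] [-0.45927216  0.45666797 -0.02520977]Traceback (most recent call last):
  File "<stdin>", line 9, in <module>
    return func(*args, **kwargs)
    result = trf(vector_fun.fun, vector_fun.jac, x0, f0, J0, lb, ub, ftol, xtol,
                 gtol, max_nfev, x_scale, loss_function, tr_solver,
                 tr_options.copy(), verbose, callback=callback_wrapped)
    return trf_no_bounds(
        fun, jac, x0, f0, J0, ftol, xtol, gtol, max_nfev, x_scale,
        loss_function, tr_solver, tr_options, verbose, callback=callback)
    J = jac(x)
    self._update_jac()
    ~~~~~~~~~~~~~~~~^^
    self.J = self.jac_wrapped(xp_copy(self.x), f0=self.f)
             ~~~~~~~~~~~~~~~~^^^^^^^^^^^^^^^^^^^^^^^^^^^^
    J, dct = approx_derivative(
             ~~~~~~~~~~~~~~~~~^
        self.fun,
        ^^^^^^^^^
    ...<2 lines>...
        **self.finite_diff_options,
        ^^^^^^^^^^^^^^^^^^^^^^^^^^^
    )
    ^
    J, _nfev = _dense_difference(fun_wrapped, x0, f0, h,
               ~~~~~~~~~~~~~~~~~^^^^^^^^^^^^^^^^^^^^^^^^
                             use_one_sided, method,
                             ^^^^^^^^^^^^^^^^^^^^^^
                             mf)
                             ^^^
    df = [f_eval - f0 for f_eval in f_evals]
                                    ^^^^^^^
    f = np.atleast_1d(self.fun(x, *self.args, **self.kwargs))
                      ~~~~~~~~^^^^^^^^^^^^^^^^^^^^^^^^^^^^^^
    return np.atleast_1d(self.fun(x))
                         ~~~~~~~~^^^
    return self.f(x, *self.args, **self.kwargs)
           ~~~~~~^^^^^^^^^^^^^^^^^^^^^^^^^^^^^^
  File "<stdin>", line 9, in <lambda>
  File "<stdin>", line 5, in ext
  File "h.py", line 10, in proj
    c=camera_info(n);f=210/np.tan(np.radians(c["fovy"]/2));T=c["cam_to_world"]
ValueError: time passes only in moves, steps and waits
```

```bash
python3 - <<'E'
from station import *
import pickle
pickle.dump({n:camera_info(n) for n in("top","side")},open("cam.pkl","wb"))
E
sed -i 's/^from station import \*/from station import *\nimport pickle\n_C=pickle.load(open("cam.pkl","rb"))\ncamera_info=lambda n:_C[n]/' h.py
cat >> h.py <<'E'
from scipy.optimize import least_squares
_a=np.linspace(0,2*np.pi,180)
def ext(n,p,r,z):
    q=np.array([proj(n,(p[0]+r*np.cos(x),p[1]+r*np.sin(x),z)) for x in _a]);return q[:,0].min(),q[:,0].max(),q[:,1].max()
def circ(t,r,z,n="side"):
    R=least_squares(lambda p:np.array(ext(n,p,r,z))-t,[.607,-.175],diff_step=1e-3);return R.x,R.fun
E
python3 - <<'E'
from h import *
X=lambda v:290+v/4-.5
Y=lambda v:150+v/4-.5
print(circ((X(243),X(318),Y(460)),.018,.0779),circ((X(230),X(314),Y(529)),.02,.039))
E
```

```text
(array([ 0.60934298, -0.17302091]), array([-0.45927216,  0.45666797, -0.02520977])) (array([ 0.607126  , -0.17516099]), array([-0.13846437,  0.13761518, -0.00782274]))
```

```bash
python3 -m creep '[[[-0.5,-2,-10],0],[[0,0,-10],0],[[0,0,-2],0],[[0,0,-2],0],[[0,0,-1],0],[[0,0,0],0]]'; python3 -m creep '[[[0,0,-1],0],[[0,0,-1],0],[[0,0,0],0]]';python3 - <<'E'
from h import *
print(get_obs()["torque"],get_obs()["wrist_force"])
s=snapshot("side");crop(s,320,200,80,110,6,"pics/d1.png")
E
```

```text
time_s: 5.65
ee_pos: [0.6069, -0.1768, 0.0957]
orientation: [0.0, 0.45, 0.893, -0.0]
wrist_force: [-0.1, 0.4, -1.8]
width: 0.0223
time_s: 5.95
ee_pos: [0.607, -0.1769, 0.094]
orientation: [0.0, 0.45, 0.893, 0.0]
wrist_force: [-0.1, -0.6, -0.7]
width: 0.0219
[-0.00421278  0.10226589  0.03852655] [-0.06456771 -0.60146672 -0.74209132]
```

View pics/d1.png

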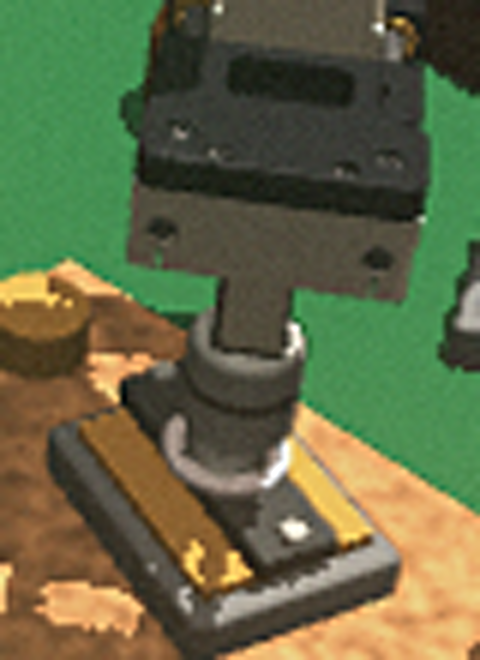

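```bash
python3 - <<'E'
from h import *
X=lambda v:320+v/6-.5
Y=lambda v:200+v/6-.5
print(circ((X(187),X(301),Y(468)),.018,.053),circ((X(162),X(291),Y(497)),.02,.039))
print(circ((X(187),X(305),Y(412)),.018,.070))
E
```

```text
(array([ 0.60601316, -0.18077413]), array([-0.23331328,  0.23200463, -0.01222522])) (array([ 0.60559877, -0.17587757]), array([ 0.09612046, -0.09553005,  0.0054297 ]))
(array([ 0.61021089, -0.1755212 ]), array([ 0.04313396, -0.04289054,  0.00233303]))
```

```bash
python3 -m creep '[[[0,0,3],0],[[-2,1.7,0],0],[[0,0,0],0],[[0,0,0],0]]'; python3 -m creep '[[[0,0,-2],0],[[0,0,-2],0],[[0,0,-1],0],[[0,0,-1],0],[[0,0,0],0]]';python3 - <<'E'
from h import *
print(get_obs()["torque"],get_obs()["wrist_force"])
E
```

```text
time_s: 6.4
ee_pos: [0.6046, -0.1748, 0.0966]
orientation: [-0.0, 0.45, 0.893, 0.0]
wrist_force: [-0.8, -0.2, -2.7]
width: 0.0218
time_s: 6.9
ee_pos: [0.6058, -0.1754, 0.092]
orientation: [0.001, 0.45, 0.893, 0.0]
wrist_force: [-1.0, -0.3, 5.4]
width: 0.0222
[0.03405438 0.17048452 0.00632161] [-0.98332602 -0.31319747  5.35290928]
```

```bash
python3 -m creep '[[[0,0,0],0.05],[[0,0,0],0.05],[[0,0,0],-0.05],[[0,0,0],-0.05],[[0,0,0],-0.05],[[0,0,0],-0.05]]'; python3 -m creep '[[[0,0,0],-0.05],[[0,0,0],-0.05],[[0,0,0],-0.05],[[0,0,0],-0.05],[[0,0,0],0]]';python3 -m creep '[[[0,0,0],-0.05],[[0,0,0],-0.05],[[0,0,0],-0.05],[[0,0,0],-0.05],[[0,0,0],-0.05],[[0,0,0],0]]';python3 - <<'E'
from h import *
print(get_obs()["torque"],get_obs()["wrist_force"])
E
```

```text
time_s: 7.5
ee_pos: [0.6058, -0.1754, 0.0918]
orientation: [0.001, 0.494, 0.869, 0.0]
wrist_force: [1.1, -0.6, 4.0]
width: 0.0213
time_s: 8.0
ee_pos: [0.6058, -0.1754, 0.0918]
orientation: [0.001, 0.578, 0.816, 0.0]
wrist_force: [1.1, 0.4, 4.1]
width: 0.0218
time_s: 8.6
ee_pos: [0.6059, -0.1755, 0.0918]
orientation: [0.001, 0.675, 0.738, 0.0]
wrist_force: [0.3, -0.6, 5.3]
width: 0.0216
[-0.06034032  0.03621431  0.04883627] [ 0.32325829 -0.58511587  5.33709434]
```

```bash
python3 - <<'E'
from h import *
s=snapshot("side");crop(s,320,200,80,110,7,"pics/e1.png")
E
```

View pics/e1.png

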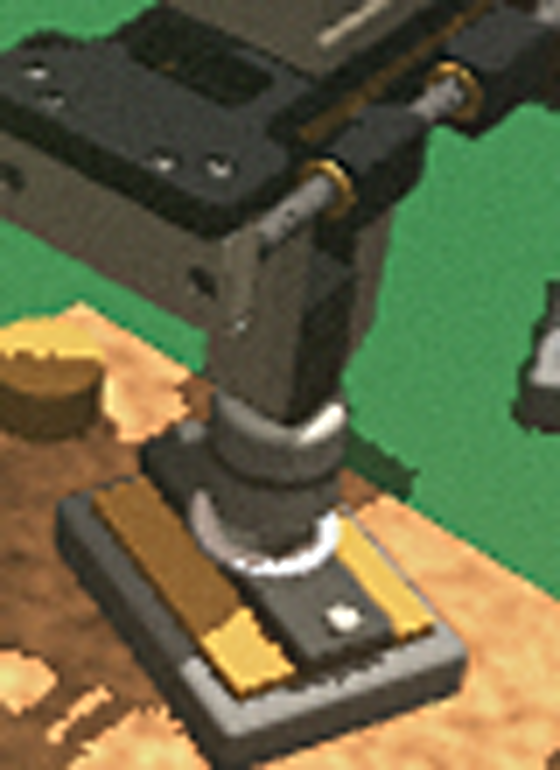

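```bash
python3 - <<'E'
from h import *
X=lambda v:320+v/7-.5
ud=lambda c:print([round(float(c[0]@[.762,-.648]),4)])
p=[.607,-.175]
for z in(.039,.055,.083): print(ext("side",p,.018 if z>.04 else .02,z), proj("side",p+[z]))
print((X(188),X(342)),(X(213),X(346)),(X(215),X(340)))
print((320-.5+162/6,320-.5+291/6),(320-.5+187/6,320-.5+301/6))
E
```

```text
(np.float64(346.75371117838824), np.float64(368.0282251950353), np.float64(281.7263423693998)) [357.35878854 274.1312914 ]
(np.float64(348.5893781536178), np.float64(367.97098843367183), np.float64(274.7587020502249)) [358.25305304 267.9719054 ]
(np.float64(349.99598875351944), np.float64(369.804172836888), np.float64(263.5458001767205)) [359.87095393 256.82836111]
(346.35714285714283, 368.35714285714283) (349.92857142857144, 368.92857142857144) (350.2142857142857, 368.07142857142856)
(346.5, 368.0) (350.6666666666667, 369.6666666666667)
```

```bash
python3 -m creep '[[[1.5,0,0],0.05],[[0,1.5,0],0.05],[[-1.5,0,0],-0.05],[[-1.5,0,0],-0.05],[[0,-1.5,0],0.05],[[0,-1.5,0],0.05],[[1.5,0,0],-0.05],[[1.5,0,0],-0.05],[[-1.5,1.5,0],0],[[0,0,0],0]]'; python3 -m creep '[[[0,0,0],-0.08],[[0,0,0],-0.08],[[0,0,0],-0.08],[[0,0,0],0.0]]'; python3 -m creep '[[[0,0,0],-0.08],[[0,0,0],-0.08],[[0,0,0],-0.08],[[0,0,0],0.0]]'
```

```text
time_s: 9.65
ee_pos: [0.6057, -0.1754, 0.0904]
orientation: [0.001, 0.675, 0.738, 0.0]
wrist_force: [2.5, -0.8, -2.4]
width: 0.022
time_s: 10.05
ee_pos: [0.6058, -0.1754, 0.0905]
orientation: [0.001, 0.758, 0.652, 0.0]
wrist_force: [3.7, -1.3, -3.5]
width: 0.0217
time_s: 10.45
ee_pos: [0.6057, -0.1754, 0.0907]
orientation: [0.001, 0.831, 0.557, 0.001]
wrist_force: [4.0, -1.3, -2.1]
width: 0.0215
```

```bash
python3 - <<'E'
from h import *
print(get_obs()["torque"],get_obs()["wrist_force"])
E
python3 -m creep '[[[0,0,-1],0],[[0,0,-1],0],[[0,0,-1],0],[[0,0,-1],0],[[0,0,0],0]]'; python3 - <<'E'
from h import *
print(get_obs()["torque"],get_obs()["wrist_force"])
E
```

```text
[-0.45552582 -0.91237566 -0.05070374] [ 4.00937805 -1.31135795 -2.11806011]
time_s: 10.95
ee_pos: [0.6058, -0.1756, 0.0903]
orientation: [0.001, 0.831, 0.556, 0.002]
wrist_force: [-0.1, 1.6, 14.4]
width: 0.0216
[ 0.12420506  0.3270065  -0.01722965] [-0.0591762   1.56387386 14.38349484]
```

```bash
python3 - <<'E'
from h import *
s=snapshot("side");crop(s,320,200,80,110,7,"pics/f1.png")
E
```

```text
(no output)
```

View pics/f1.png

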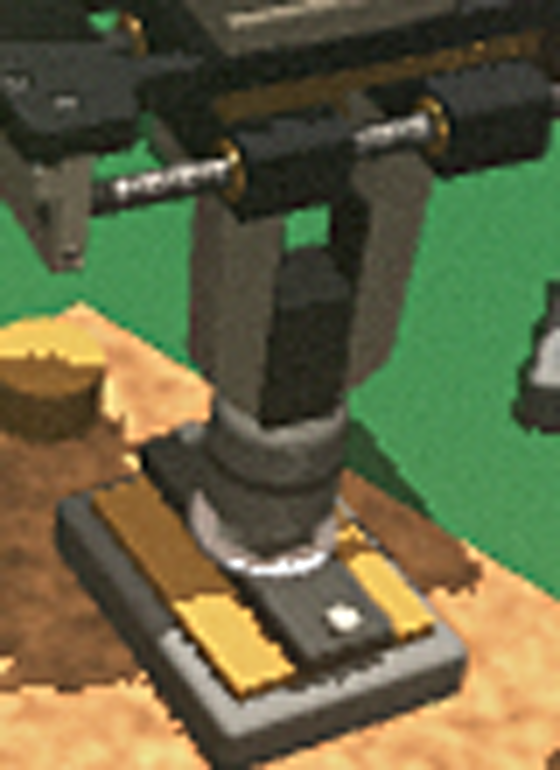

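```bash
python3 - <<'E'
from h import *
for b in(.039,.045,.050,.053):
    for p in ([.607,-.175],):
        e=ext("side",p,.018,b); tp=proj("side",p+[b+.076]); st=ext("side",p,.018,b+.034)
        f=lambda u,v:(round(float((u-319.5)*7)),round(float((v-199.5)*7)))
        print(b,"rim bottom",f(e[0],e[2]),f(e[1],0)[0],"top centre",f(*tp),"skirt top front",f(st[0],st[2]),f(st[1],0)[0])
E
```

```text
0.039 rim bottom (198, 570) 332 top centre (296, 308) skirt top front (210, 477) 347
0.045 rim bottom (200, 554) 335 top centre (299, 290) skirt top front (212, 460) 350
0.05 rim bottom (202, 540) 337 top centre (301, 275) skirt top front (214, 445) 353
0.053 rim bottom (203, 532) 338 top centre (302, 266) skirt top front (215, 437) 354
```

```bash
python3 -m creep '[[[0,0,1.5],0.0],[[0,0,0],0.08],[[0,0,0],0.08],[[0,0,0],0.08],[[0,0,0],0.08]]'; python3 -m creep '[[[0,0,0],0.08],[[0,0,0],0.08],[[0,0,0],0.08],[[0,0,0],0.08],[[0,0,0],0]]';python3 - <<'E'
from h import *
print(get_obs()["torque"],get_obs()["wrist_force"])
s=snapshot("side");crop(s,320,200,80,110,7,"pics/g1.png")
E
```

```text
time_s: 11.5
ee_pos: [0.6058, -0.1755, 0.0904]
orientation: [0.001, 0.73, 0.683, 0.001]
wrist_force: [1.4, -0.5, 8.5]
width: 0.0217
time_s: 12.0
ee_pos: [0.6058, -0.1755, 0.0904]
orientation: [0.001, 0.613, 0.79, 0.001]
wrist_force: [1.9, -0.1, 7.6]
width: 0.0215
[-0.11943125 -0.2666072   0.0724167 ] [ 1.91677404 -0.09917569  7.60409916]
```

View pics/g1.png

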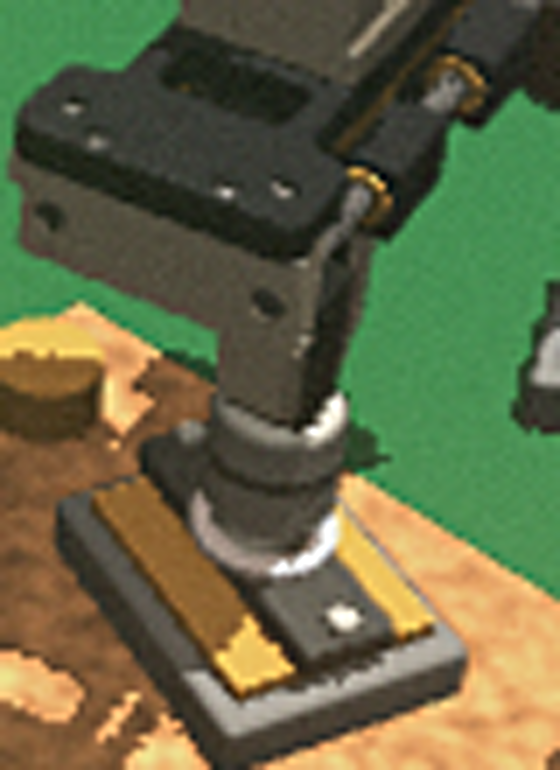

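```bash
python3 -m creep '[[[0.5,0,0],0.08],[[-1,0,0],0.08],[[0.5,0.5,0],0.08],[[0,-1,0],0.08],[[0,0.5,0],0.08],[[0.5,0,0],0.08],[[-1,0,0],0.08],[[0.5,0,0],0],[[0,0,0],0]]'
```

```text
time_s: 12.95
ee_pos: [0.6058, -0.1755, 0.0904]
orientation: [0.001, 0.371, 0.929, 0.0]
wrist_force: [1.3, 0.2, 8.1]
width: 0.0217
```

```bash
python3 -m creep '[[[0,0,15],0],[[0,0,25],0],[[-3,40,0],-0.06],[[-3,45,0],-0.06],[[-3,45,0],-0.06],[[-3,45,0],-0.06],[[-3,45,0],-0.06],[[-3,40,0],-0.06],[[-2,9,0],-0.03],[[0,0,0],0]]'; python3 -m creep '[[[0,0,-30],0],[[0,0,-25],0],[[0,0,0],0]]'
```

```text
time_s: 13.95
ee_pos: [0.5816, 0.0973, 0.1269]
orientation: [-0.003, 0.542, 0.841, -0.001]
wrist_force: [-0.1, -0.4, -2.5]
width: 0.0219
time_s: 14.25
ee_pos: [0.5805, 0.091, 0.0695]
orientation: [-0.004, 0.545, 0.838, -0.004]
wrist_force: [-0.7, 0.0, -1.2]
width: 0.0219
```

```bash
python3 -m creep '[[[2,0,-10],0],[[0,0,-5],0],[[0,0,0],0]]'; python3 -m creep '[[[0,0,-1.5],0],[[0,0,-1.5],0],[[0,0,0],0]]'
```

```text
time_s: 14.55
ee_pos: [0.5868, 0.0935, 0.0581]
orientation: [-0.0, 0.545, 0.838, -0.0]
wrist_force: [-0.3, 0.5, -2.8]
width: 0.0216
time_s: 14.85
ee_pos: [0.5868, 0.0941, 0.0554]
orientation: [0.0, 0.545, 0.839, 0.0]
wrist_force: [0.6, -0.6, -1.8]
width: 0.0217
```

```bash
python3 -m creep '[[[0,0,-2],0],[[0,0,-1],0],[[0,0,-1],0],[[0,0,0],0]]'; python3 -m creep '[[[0,0,-1],0],[[0,0,0],0]]'
```

```text
time_s: 15.25
ee_pos: [0.5868, 0.094, 0.051]
orientation: [-0.0, 0.545, 0.838, -0.0]
wrist_force: [-0.5, -0.8, -2.5]
width: 0.0214
time_s: 15.45
ee_pos: [0.5869, 0.0939, 0.0509]
orientation: [-0.0, 0.545, 0.838, 0.0]
wrist_force: [-1.8, -0.9, 3.6]
width: 0.0216
```

```bash
python3 -m creep '[[[0,0,0.5],0],[[0,0,0],0],[[0,0,0],0],[[0,0,0],0],[[0,0,0],0],[[0,0,0],0]]' 60; python3 -m creep '[[[0,0,35],0],[[0,0,35],0],[[-6,45,0],0.1],[[-6,45,0],0.1],[[0,4,0],0.1],[[0,0,0],0],[[0,0,0],0]]'; python3 - <<'E'
from h import *
s=snapshot("side");crop(s,190,60,120,180,3,"pics/h1.png")
E
```

```text
time_s: 16.05
ee_pos: [0.5868, 0.0939, 0.0506]
orientation: [-0.0, 0.545, 0.838, -0.0]
wrist_force: [-0.3, 1.0, 0.1]
width: 0.0594
time_s: 16.75
ee_pos: [0.5751, 0.1864, 0.1206]
orientation: [0.0, 0.415, 0.91, -0.001]
wrist_force: [0.5, -0.7, 0.1]
width: 0.0596
```

View pics/h1.png

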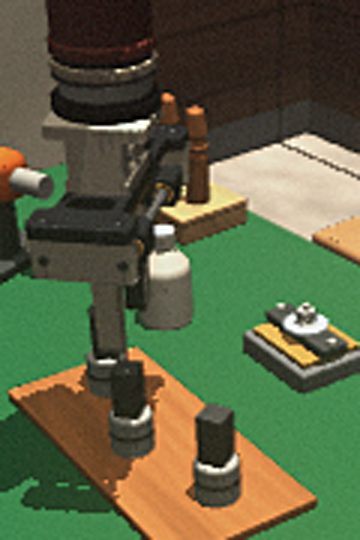

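```bash
python3 -m creep '[[[0,1.5,-35],0],[[0,0,-34.5],0],[[0,0,0],0],[[0,0,0],0]]'; python3 -m creep '[[[0,0,0],0],[[0,0,0],0],[[0,0,0],0],[[0,0,0],0],[[0,0,0],0],[[0,0,0],0],[[0,0,0],0],[[0,0,0],0]]' 15 40; python3 -m creep '[[[0,0,10],0],[[0,0,30],0],[[0,0,30],0],[[0,0,0],0],[[0,0,0],0]]'; python3 - <<'E'
from h import *
s=snapshot("side");crop(s,190,60,120,180,3,"pics/i1.png");o=get_obs();print(o["torque"],o["wrist_force"])
E
```

```text
time_s: 17.2
ee_pos: [0.5751, 0.1879, 0.0512]
orientation: [-0.0, 0.415, 0.91, -0.001]
wrist_force: [0.8, -0.1, 0.6]
width: 0.0599
time_s: 18.0
ee_pos: [0.5748, 0.1895, 0.0515]
orientation: [-0.0, 0.414, 0.91, 0.0]
wrist_force: [-0.9, -0.2, 4.0]
width: 0.0217
time_s: 18.5
ee_pos: [0.5745, 0.1895, 0.121]
orientation: [-0.0, 0.414, 0.91, 0.0]
wrist_force: [0.8, 0.9, -2.5]
width: 0.0215
[-0.03584223  0.02357821 -0.01405287] [-1.48662728  0.07784679 -3.32700315]
```

View pics/i1.png

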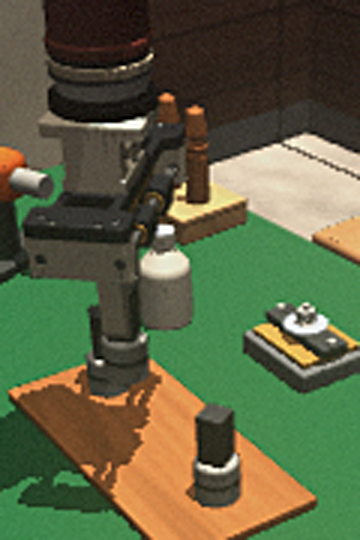

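```bash
python3 -m creep '[[[0,0,25],0],[[3,-30,10],0],[[4,-45,0],-0.02],[[4,-45,0],-0.02],[[4,-45,0],-0.02],[[4,-45,0],-0.02],[[4,-45,0],0],[[4,-45,-10],0],[[3,-40,-15],0],[[1.5,-24.7,-10],0]]'; python3 -m creep '[[[0,0,0],0],[[0,0,0],0]]'; python3 - <<'E'
from h import *
s=snapshot("side");crop(s,320,180,80,110,7,"pics/j1.png");o=get_obs();print(o["torque"],o["wrist_force"])
E
```

```text
time_s: 19.55
ee_pos: [0.6037, -0.18, 0.1179]
orientation: [-0.002, 0.452, 0.892, -0.002]
wrist_force: [0.3, 0.1, -2.4]
width: 0.0214
time_s: 19.75
ee_pos: [0.6048, -0.175, 0.1188]
orientation: [-0.002, 0.45, 0.893, -0.0]
wrist_force: [-0.6, 0.1, -2.9]
width: 0.0219
[ 0.02374976 -0.04309728 -0.00084901] [ 0.74077857  1.15588362 -2.35009191]
```

View pics/j1.png

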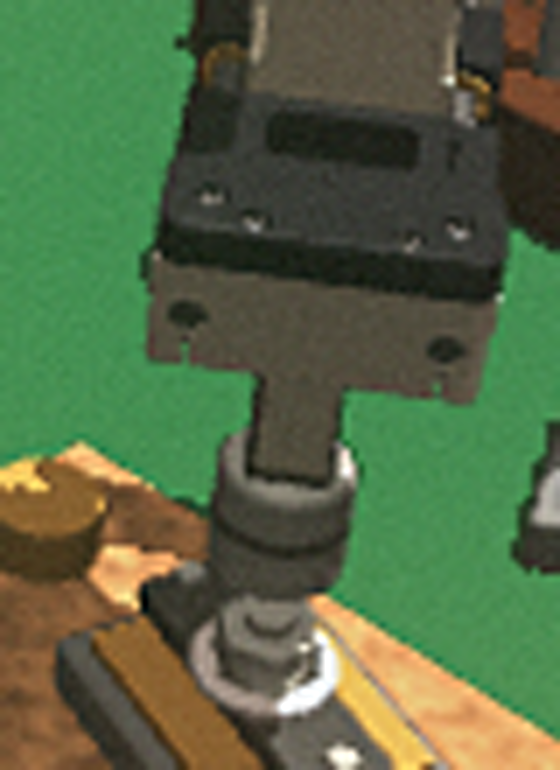

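```bash
python3 -m creep '[[[1,0,-10],0],[[0,0,-10],0],[[0,0,-4],0],[[0,0,-2],0],[[0,0,-2],0],[[0,0,0],0]]';  python3 -m creep '[[[0,0,-1],0],[[0,0,-1],0],[[0,0,0],0]]'
```

```text
time_s: 20.4
ee_pos: [0.6068, -0.1742, 0.0946]
orientation: [-0.001, 0.449, 0.893, 0.0]
wrist_force: [-2.8, 2.0, 6.3]
width: 0.0216
time_s: 20.7
ee_pos: [0.6069, -0.1743, 0.0945]
orientation: [-0.001, 0.449, 0.893, 0.001]
wrist_force: [-5.6, 2.6, 14.0]
width: 0.0218
```

```bash
python3 -m creep '[[[-1,-1,0.5],0],[[0,0,0],0.06],[[-0.5,0,0],0.06],[[0,0,0],-0.06],[[0,0,0],-0.06],[[0,0,0],-0.06],[[0,0,0],-0.06],[[0,0,0],0]]';  python3 -m creep '[[[1,0,0],0.03],[[0,1,0],0.03],[[-1,0,0],0],[[-1,0,0],-0.03],[[0,-1,0],0.03],[[0,-1,0],0.03],[[1,0,0],0],[[0,1,0],0],[[0,0,0],0]]'
```

```text
time_s: 21.5
ee_pos: [0.6077, -0.1761, 0.0946]
orientation: [0.002, 0.503, 0.865, 0.001]
wrist_force: [-1.4, 1.3, 8.4]
width: 0.022
time_s: 22.4
ee_pos: [0.6077, -0.1762, 0.0946]
orientation: [0.002, 0.463, 0.886, 0.001]
wrist_force: [-0.8, 1.3, 7.6]
width: 0.0218
```

```bash
python3 -m creep '[[[-1,0,0],-0.08],[[0,0,0],-0.08],[[0,0,0],-0.08],[[0,0,0],-0.08],[[0,0,0],-0.08],[[-1,0,0],-0.08],[[0,1,0],-0.08],[[0,0,0],-0.08],[[0,0,0],0]]'; python3 - <<'E'
from h import *
o=get_obs();print(o["torque"],o["wrist_force"])
E
python3 -m creep '[[[0,0,25],0],[[0,0,0],0],[[0,0,0],0]]'; python3 - <<'E'
from h import *
s=snapshot("side");crop(s,345,245,30,42,14,"pics/k1.png");o=get_obs();print(o["torque"],o["wrist_force"])
a=cv2.imread("pics/k1.png");b=cv2.resize(cv2.imread("pics/side0.png")[245:287,345:375],None,fx=14,fy=14,interpolation=cv2.INTER_CUBIC)
cv2.imwrite("pics/k.png",np.clip(np.hstack([np.clip(a*1.4,0,255),b]),0,255))
E
```

```text
time_s: 23.3
ee_pos: [0.6061, -0.1769, 0.0946]
orientation: [0.003, 0.719, 0.695, 0.001]
wrist_force: [-0.4, -0.9, 6.3]
width: 0.0219
[-0.28468409  0.21564093 -0.04884303] [-0.41258704 -0.93413992  6.29411496]
time_s: 23.6
ee_pos: [0.6039, -0.1751, 0.1167]
orientation: [0.0, 0.718, 0.696, 0.0]
wrist_force: [1.0, -0.4, -3.7]
width: 0.0215
[-0.06037312  0.10037564  0.03699779] [ 0.06889698  0.07779912 -3.77847188][ WARN:0@1.285] global loadsave.cpp:1063 imwrite_ Unsupported depth image for selected encoder is fallbacked to CV_8U.
```

View pics/k.png

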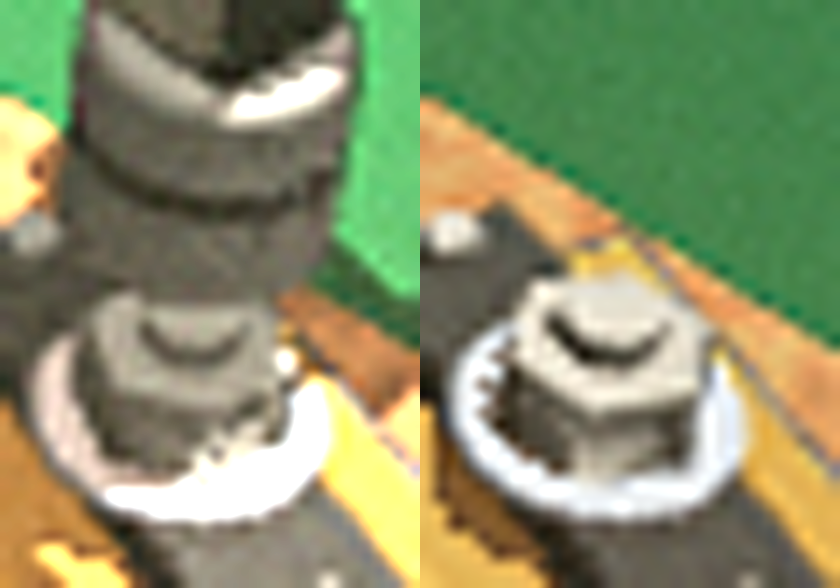

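```bash
python3 - <<'E'
import cv2,numpy as np
a=cv2.imread("pics/j1.png")[560:740,160:360];a=cv2.resize(a,None,fx=2.5,fy=2.5,interpolation=cv2.INTER_CUBIC)
c=cv2.imread("pics/c1.png")[440:545,220:330];c=cv2.resize(c,None,fx=4.2,fy=4.2,interpolation=cv2.INTER_CUBIC)
h=min(len(a),len(c));cv2.imwrite("pics/l.png",np.clip(np.hstack([c[:h],a[:h]])*1.5,0,255).astype(np.uint8))
E
```

```text
(no output)
```

View pics/l.png

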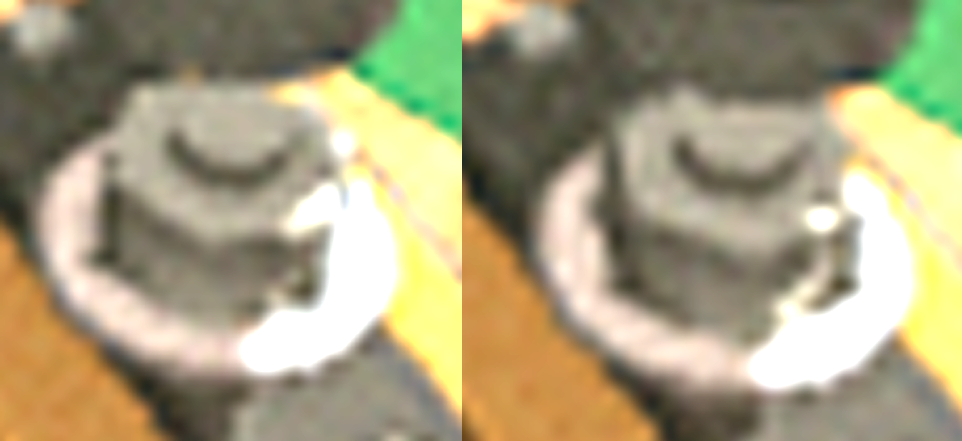

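```bash
python3 -m creep '[[[-2,20,20],0.08],[[-3,40,18],0.08],[[-4,45,0],0.08],[[-4,45,0],0.08],[[-4,45,0],0.08],[[-4,45,0],0.08],[[-4,45,0],0.08],[[-4,45,0],0.08],[[0,34.6,0],0.08],[[0,0,0],0.03]]'; python3 -m creep '[[[0,0,-40],0],[[0,0,-40],0],[[0,0,-10],0],[[0,0,0],0],[[0,0,0],0]]'
```

```text
time_s: 24.65
ee_pos: [0.5722, 0.1986, 0.1528]
orientation: [-0.003, 0.407, 0.913, 0.002]
wrist_force: [-0.8, 0.5, -3.2]
width: 0.022
time_s: 25.15
ee_pos: [0.576, 0.1893, 0.0656]
orientation: [0.001, 0.414, 0.91, 0.001]
wrist_force: [-0.0, -0.2, -2.5]
width: 0.0218
```

```bash
python3 -m creep '[[[0,0,-7],0],[[0,0,-3],0],[[0,0,-2],0],[[0,0,-1],0],[[0,0,0],0]]'; python3 -m creep '[[[0,0,-0.5],0],[[0,0,-0.5],0],[[0,0,-0.5],0],[[0,0,0],0]]'
```

```text
time_s: 25.65
ee_pos: [0.5748, 0.1894, 0.0517]
orientation: [-0.0, 0.414, 0.91, 0.0]
wrist_force: [-0.4, 0.2, -2.6]
width: 0.0218
time_s: 26.05
ee_pos: [0.575, 0.1894, 0.0515]
orientation: [0.0, 0.414, 0.91, 0.0]
wrist_force: [-2.5, -1.3, 5.4]
width: 0.0221
```

```bash
python3 -m creep '[[[0,0,0.5],0],[[0,0,0],0],[[0,0,0],0],[[0,0,0],0],[[0,0,0],0],[[0,0,0],0]]' 60; python3 -m creep '[[[0,0,35],0],[[0,0,35],0],[[17.5,43,0],0.11],[[17.5,43,0],0.11],[[0,0,0],0.11],[[0,0,0],0],[[0,0,0],0]]'; python3 - <<'E'
from h import *
s=snapshot("side");crop(s,190,60,120,180,3,"pics/m1.png")
E
```

```text
time_s: 26.65
ee_pos: [0.5748, 0.1894, 0.0505]
orientation: [-0.0, 0.414, 0.91, -0.0]
wrist_force: [0.4, 0.9, -0.1]
width: 0.0593
time_s: 27.35
ee_pos: [0.6098, 0.2738, 0.1203]
orientation: [-0.0, 0.26, 0.966, -0.001]
wrist_force: [-0.1, -0.6, -0.0]
width: 0.06
```

View pics/m1.png

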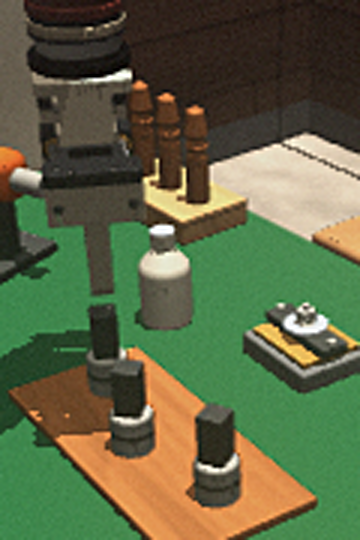

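```bash
python3 -m creep '[[[0,1.5,-35],0],[[0,0,-34.5],0],[[0,0,0],0],[[0,0,0],0]]'; python3 -m creep '[[[0,0,0],0],[[0,0,0],0],[[0,0,0],0],[[0,0,0],0],[[0,0,0],0],[[0,0,0],0],[[0,0,0],0],[[0,0,0],0]]' 15 40; python3 -m creep '[[[0,0,10],0],[[0,0,30],0],[[0,0,30],0],[[0,0,0],0],[[0,0,0],0]]'; python3 - <<'E'
from h import *
s=snapshot("side");crop(s,190,60,120,180,3,"pics/n1.png");o=get_obs();print(o["torque"],o["wrist_force"])
E
```

```text
time_s: 27.8
ee_pos: [0.6099, 0.2757, 0.0513]
orientation: [-0.0, 0.259, 0.966, -0.001]
wrist_force: [0.2, -0.3, 1.3]
width: 0.0603
time_s: 28.6
ee_pos: [0.6099, 0.277, 0.0514]
orientation: [0.0, 0.258, 0.966, 0.0]
wrist_force: [-1.1, 0.3, 3.0]
width: 0.0224
time_s: 29.1
ee_pos: [0.6095, 0.2767, 0.121]
orientation: [-0.0, 0.258, 0.966, -0.0]
wrist_force: [-0.3, 0.7, -3.3]
width: 0.022
[0.01843365 0.02560854 0.06297912] [-0.80262085 -0.16541671 -3.02935808]
```

View pics/n1.png

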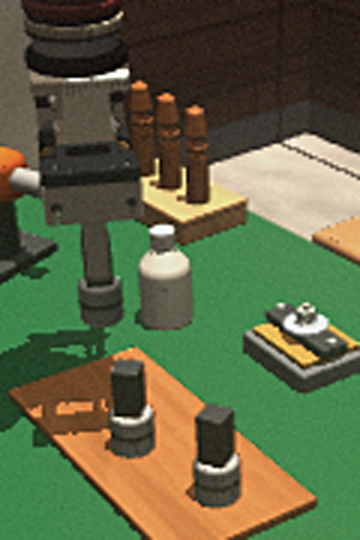

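```bash
python3 -m creep '[[[0,-5,25],0],[[0,-40,15],0],[[0,-45,0],0],[[0,-45,0],0],[[0,-45,0],0],[[0,-45,0],0],[[0,-45,0],0],[[0,-45,0],0],[[0,-45,0],0],[[-1,-45,0],0]]'; python3 -m creep '[[[-2,-35,-20],0],[[-1,-12,-18],0],[[0,0,0],0],[[0,0,0],0]]'; python3 - <<'E'
from h import *
P=[plane("side",345+u/14-.5,245+v/14-.5,.0518) for u,v in((130,390),(265,372))]
e=P[1]-P[0];print(np.linalg.norm(e),(np.degrees(np.arctan2(e[1],e[0]))-90)%60)
s=snapshot("side");crop(s,325,215,50,72,8,"pics/o1.png");print(get_obs()["ee_pos"])
E
```

```text
time_s: 30.15
ee_pos: [0.6072, -0.1295, 0.1588]
orientation: [-0.002, 0.258, 0.966, -0.0]
wrist_force: [0.6, -0.3, -2.9]
width: 0.022
time_s: 30.55
ee_pos: [0.605, -0.1735, 0.1216]
orientation: [-0.002, 0.258, 0.966, 0.001]
wrist_force: [-0.1, 0.8, -2.9]
width: 0.0219
0.018847482604079663 0.03116469008114109
[ 0.60611874 -0.17260528  0.12266168]
```

View pics/o1.png

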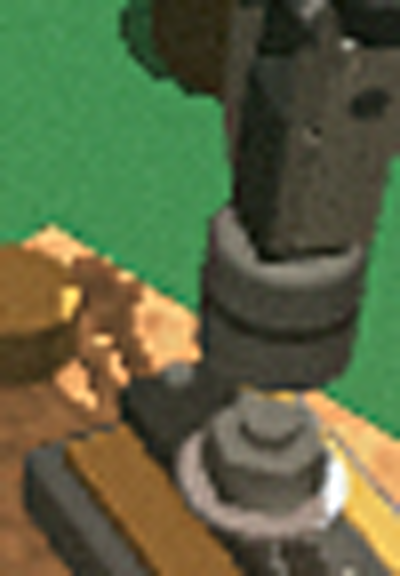

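```bash
python3 - <<'E'
from h import *
a=cv2.imread("pics/o1.png")[370:550,160:370].astype(float)
a=np.clip((a-30)*2.2,0,255).astype(np.uint8);cv2.imwrite("pics/o2.png",cv2.resize(a,None,fx=3.5,fy=3.3,interpolation=cv2.INTER_CUBIC))
E
```

```text
(no output)
```

View pics/o2.png

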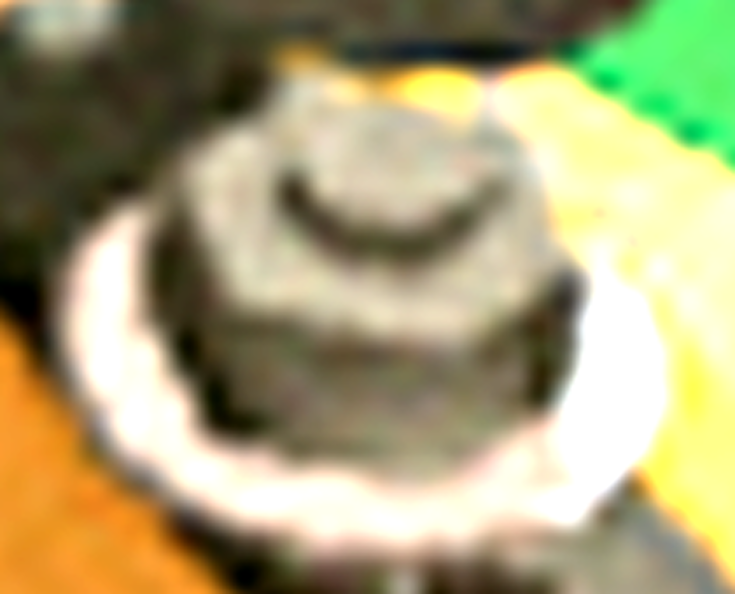

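```bash
python3 - <<'E'
from h import *
V=[(185,180),(240,310),(455,345),(560,255)]
P=[plane("side",325+(160+u/3.5)/8-.5,215+(370+v/3.3)/8-.5,.0522) for u,v in V]
for a,b in zip(P,P[1:]):
    e=b-a;print(np.linalg.norm(e),(np.degrees(np.arctan2(e[1],e[0]))-90)%60,np.degrees(np.arctan2(e[1],e[0])))
# expected vertices
for th in (0,10,20,30,40,50):
    q=[proj("side",(.6065+.0143*np.cos(np.radians(th+30+60*k)),-.1752+.0143*np.sin(np.radians(th+30+60*k)),.0522)) for k in range(6)]
    print(th,[(round(float(((u-324.5)*8-160)*3.5)),round(float(((v-214.5)*8-370)*3.3))) for u,v in q])
E
```

```text
0.013360560771324187 27.702024216782945 -122.29797578321707
0.01421470195283966 35.31730917378866 -54.68269082621135
0.012356133815155247 36.65549288396109 6.655492883961087
0 [(419, 94), (218, 119), (174, 249), (336, 358), (542, 332), (581, 199)]
10 [(382, 88), (196, 136), (188, 273), (373, 364), (564, 314), (566, 175)]
20 [(345, 86), (179, 156), (209, 295), (411, 366), (580, 294), (544, 154)]
30 [(310, 88), (168, 177), (235, 316), (448, 364), (590, 271), (518, 134)]
40 [(276, 95), (163, 201), (265, 333), (483, 357), (594, 247), (488, 117)]
50 [(245, 105), (165, 225), (299, 347), (515, 346), (591, 223), (455, 104)]
```

```bash
python3 -m creep '[[[0,-1.5,-10],0.03],[[0,0,-10],0],[[0,0,0],0],[[0,0,0],0]]'; python3 -m creep '[[[0,0,-4],0],[[0,0,-2],0],[[0,0,-2],0],[[0,0,-1],0],[[0,0,-1],0],[[0,0,0],0]]'
```

```text
time_s: 31.0
ee_pos: [0.6056, -0.176, 0.1027]
orientation: [-0.0, 0.244, 0.97, 0.0]
wrist_force: [-0.0, 0.1, -3.4]
width: 0.0217
time_s: 31.6
ee_pos: [0.6059, -0.1767, 0.0945]
orientation: [0.0, 0.244, 0.97, -0.0]
wrist_force: [-1.6, 0.8, 4.2]
width: 0.0217
```

```bash
python3 -m creep '[[[0,1.5,0],0],[[0,0,0],0.05],[[0.5,0,0],-0.05],[[0,0,0],-0.05],[[-1,0,0],0],[[0,1,0],0.05],[[0,0,0],0]]'; python3 -m creep '[[[0,0,0],-0.08],[[0,0,0],-0.08],[[0,0,0],-0.08],[[0,0,0],0]]'; python3 -m creep '[[[0,0,0],-0.08],[[0,0,0],-0.08],[[0,0,0],-0.08],[[0,0,0],0]]'
```

```text
time_s: 32.3
ee_pos: [0.6067, -0.1755, 0.0945]
orientation: [0.002, 0.243, 0.97, -0.001]
wrist_force: [0.4, -1.3, 5.7]
width: 0.0221
time_s: 32.7
ee_pos: [0.6068, -0.1751, 0.0945]
orientation: [0.002, 0.359, 0.933, -0.0]
wrist_force: [-0.2, -0.5, 5.9]
width: 0.0225
time_s: 33.1
ee_pos: [0.6069, -0.175, 0.0945]
orientation: [0.002, 0.468, 0.884, 0.0]
wrist_force: [0.3, -0.8, 6.0]
width: 0.022
```

```bash
python3 -m creep '[[[-0.5,0,0],-0.06],[[0,-0.5,0],-0.06],[[0,0,0],-0.06],[[0,0,0],0]]'; python3 - <<'E'
from h import *
o=get_obs();print(o["torque"],o["wrist_force"])
s=snapshot("side");crop(s,320,200,80,110,7,"pics/p1.png")
E
```

```text
time_s: 33.5
ee_pos: [0.6066, -0.1751, 0.0945]
orientation: [0.002, 0.545, 0.838, 0.001]
wrist_force: [-0.0, -0.3, 6.0]
width: 0.0218
[-0.18793083  0.06393092  0.01320767] [-0.0452398  -0.32135794  6.00751704]
```

View pics/p1.png

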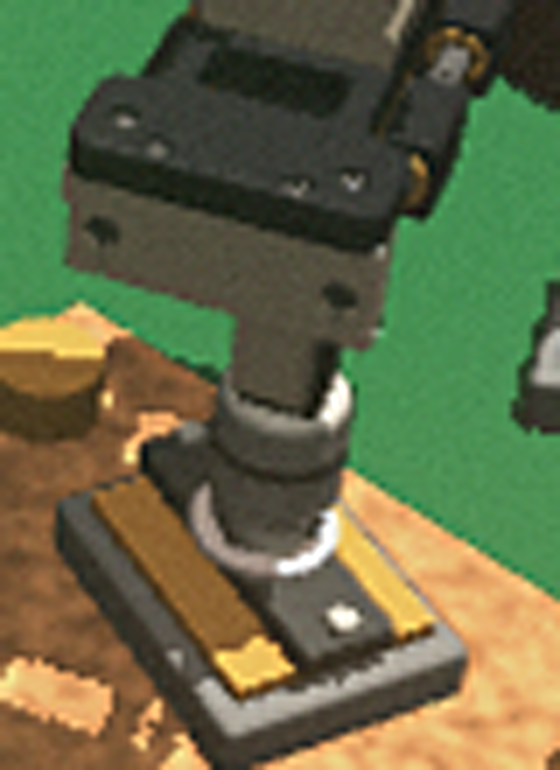

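```bash
python3 -m creep '[[[0,0,30],0],[[0,20,30],0.08],[[0,45,3],0.08],[[0,45,0],0.08],[[0,45,0],0.08],[[0,45,0],0.08],[[0,45,0],0.08],[[0,45,0],0.08],[[0,45,0],0.07],[[0,45,0],0]]'; python3 -m creep '[[[2,45,0],0],[[0,26,0],0],[[0,0,-30],0],[[0,0,-40],0],[[0,0,-15],0],[[0,0,0],0],[[0,0,0],0]]'
```

```text
time_s: 34.55
ee_pos: [0.6038, 0.2074, 0.1549]
orientation: [-0.001, 0.258, 0.966, -0.0]
wrist_force: [1.5, -0.9, -2.9]
width: 0.0218
time_s: 35.25
ee_pos: [0.6075, 0.2765, 0.0717]
orientation: [0.0, 0.259, 0.966, 0.0]
wrist_force: [0.1, 0.7, -1.3]
width: 0.022
```

```bash
python3 -m creep '[[[2,0,-12],0],[[0,0,-5],0],[[0,0,-2],0],[[0,0,-1],0],[[0,0,0],0]]'; python3 -m creep '[[[0,0,-0.5],0],[[0,0,-0.5],0],[[0,0,-0.5],0],[[0,0,0],0]]'
```

```text
time_s: 35.75
ee_pos: [0.609, 0.2765, 0.0515]
orientation: [0.0, 0.258, 0.966, 0.0]
wrist_force: [0.1, -0.1, -2.6]
width: 0.0218
time_s: 36.15
ee_pos: [0.6091, 0.2765, 0.0514]
orientation: [0.0, 0.258, 0.966, 0.0]
wrist_force: [-1.3, -0.1, 6.9]
width: 0.0217
```

```bash
python3 -m creep '[[[0,0,0.5],0],[[0,0,0],0],[[0,0,0],0],[[0,0,0],0],[[0,0,0],0],[[0,0,0],0]]' 60; python3 -m creep '[[[0,0,35],0],[[0,0,40],-0.09],[[-5,-45,0],-0.09],[[-5,-45,0],-0.09],[[-5,-45,0],-0.09],[[-5,-45,0],-0.09],[[-2,-2.5,0],-0.09],[[0,0,0],-0.09],[[0,0,0],0],[[0,0,0],0]]'; python3 - <<'E'
from h import *
for th in range(0,60,6):
    q=[proj("side",(.6065+.0143*np.cos(np.radians(th+30+60*k)),-.1752+.0143*np.sin(np.radians(th+30+60*k)),.0522)) for k in range(6)]
    print(th,[(round(float(((u-319.5)*7-160)*2.5))+462,round(float(((v-179.5)*7-560)*2.5))) for u,v in q][1:5])
s=snapshot("side")
crop(s,335,245,45,45,14,"pics/q1.png")
crop(s,190,60,120,180,3,"pics/q2.png")
a=cv2.imread("pics/q1.png");cv2.imwrite("pics/q3.png",np.hstack([cv2.imread("pics/q2.png"),np.clip((cv2.resize(a,(440,440)).astype(float)-30)*1.5,0,255).astype(np.uint8)[np.r_[0:440,0:100]]]))
E
```

```text
time_s: 36.75
ee_pos: [0.6088, 0.2764, 0.05]
orientation: [-0.0, 0.258, 0.966, -0.0]
wrist_force: [0.3, -0.3, 0.0]
width: 0.0595
time_s: 37.75
ee_pos: [0.5868, 0.0944, 0.1251]
orientation: [-0.0, 0.544, 0.839, 0.0]
wrist_force: [-0.3, -0.1, -0.5]
width: 0.0602
0 [(636, 101), (608, 187), (709, 259), (838, 242)]
6 [(627, 107), (613, 197), (723, 262), (847, 235)]
12 [(619, 114), (620, 206), (738, 264), (854, 227)]
18 [(613, 122), (627, 215), (752, 265), (860, 219)]
24 [(608, 131), (636, 223), (766, 264), (865, 211)]
30 [(604, 139), (646, 231), (780, 263), (868, 202)]
36 [(602, 149), (657, 238), (793, 261), (870, 192)]
42 [(602, 158), (669, 245), (806, 257), (870, 183)]
48 [(602, 168), (682, 250), (817, 253), (869, 173)]
54 [(604, 178), (695, 255), (828, 248), (867, 163)]
```

View pics/q3.png

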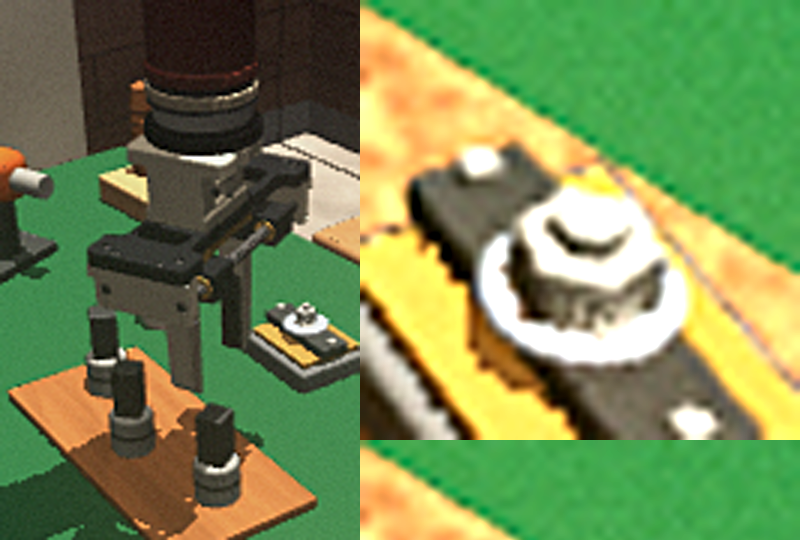

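View pics/q1.png

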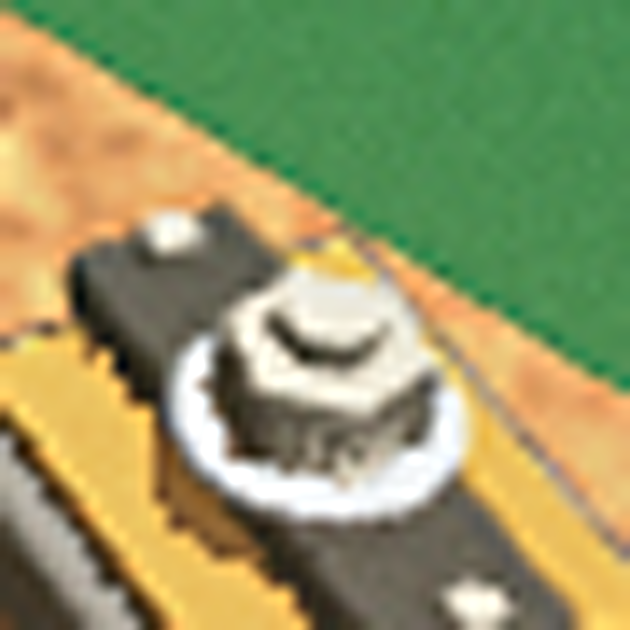

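```bash
python3 - <<'E'
from h import *
for th in range(0,60,5):
    q=[proj("side",(.6065+.0143*np.cos(np.radians(th+30+60*k)),-.1752+.0143*np.sin(np.radians(th+30+60*k)),.0522)) for k in range(6)]
    print(th,[(round(float((u-334.5)*14)),round(float((v-244.5)*14))) for u,v in q])
V=[(245,365),(370,410),(440,360)]
P=[plane("side",334.5+u/14,244.5+v/14,.0522) for u,v in V]
for a,b in zip(P,P[1:]):
    e=b-a;print(np.linalg.norm(e),(np.degrees(np.arctan2(e[1],e[0]))-90)%60)
E
```

```text
0 [(350, 277), (249, 290), (227, 360), (308, 417), (411, 403), (431, 333)]
5 [(340, 276), (243, 295), (230, 366), (317, 419), (417, 399), (427, 327)]
10 [(331, 274), (238, 299), (234, 372), (327, 421), (422, 394), (423, 321)]
15 [(322, 273), (233, 305), (239, 378), (336, 421), (426, 389), (418, 315)]
20 [(313, 273), (229, 310), (245, 384), (346, 422), (430, 383), (412, 309)]
25 [(304, 274), (226, 316), (251, 390), (355, 421), (433, 377), (406, 304)]
30 [(295, 274), (224, 322), (257, 395), (364, 420), (435, 371), (399, 299)]
35 [(286, 276), (222, 328), (265, 400), (373, 419), (436, 365), (392, 294)]
40 [(278, 278), (222, 334), (273, 404), (382, 417), (437, 359), (384, 290)]
45 [(270, 280), (222, 340), (281, 408), (390, 414), (436, 352), (376, 286)]
50 [(262, 283), (223, 347), (290, 412), (397, 411), (435, 346), (367, 283)]
55 [(255, 287), (224, 353), (299, 415), (404, 408), (433, 339), (359, 280)]
0.017626472672273345 20.62556531137713
0.014398470706477944 30.780349788185703
```

```bash
python3 -m creep '[[[0,0,-40],0],[[0,0,-34],0],[[0,0,0],0],[[0,0,0],0]]'; python3 -m creep '[[[0,0,0],0],[[0,0,0],0],[[0,0,0],0],[[0,0,0],0],[[0,0,0],0],[[0,0,0],0],[[0,0,0],0],[[0,0,0],0]]' 15 50; python3 -m creep '[[[0,0,10],0],[[0,0,30],0],[[0,0,30],0],[[0,0,0],0],[[0,0,0],0]]'; python3 - <<'E'
from h import *
s=snapshot("side");crop(s,190,60,120,180,4,"pics/r1.png");o=get_obs();print(o["torque"],o["wrist_force"])
E
```

```text
time_s: 38.2
ee_pos: [0.5869, 0.0941, 0.0512]
orientation: [-0.0, 0.545, 0.839, -0.0]
wrist_force: [0.3, 0.1, 0.4]
width: 0.0601
time_s: 39.0
ee_pos: [0.5869, 0.0939, 0.0515]
orientation: [0.0, 0.545, 0.838, 0.0]
wrist_force: [-0.3, -0.1, 2.2]
width: 0.0218
time_s: 39.5
ee_pos: [0.5865, 0.0939, 0.1213]
orientation: [0.0, 0.545, 0.838, 0.0]
wrist_force: [-0.9, -0.6, -2.4]
width: 0.0221
[-0.03430519  0.05355545 -0.01614079] [-1.58757344 -0.1480618  -2.00981464]
```

View pics/r1.png

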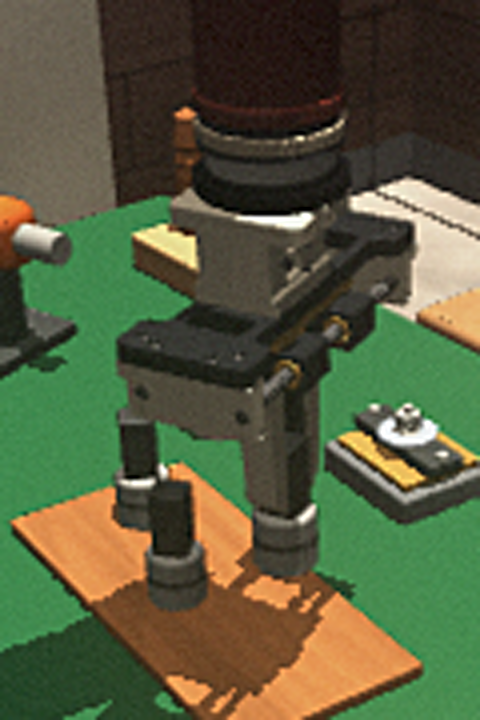

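```bash
python3 -m creep '[[[3,-30,0],0.02],[[3,-45,0],0.02],[[3,-45,0],0.02],[[3,-45,0],0.03],[[3,-45,0],0],[[3,-40,0],0],[[1,-20,0],0],[[0,0,-8],0],[[0,0,0],0],[[0,0,0],0]]'; python3 - <<'E'
from h import *
print(get_obs()["ee_pos"])
s=snapshot("side");crop(s,325,205,60,84,8,"pics/s1.png")
E
```

```text
time_s: 40.55
ee_pos: [0.6052, -0.173, 0.1115]
orientation: [-0.002, 0.505, 0.863, 0.001]
wrist_force: [0.6, -0.1, -1.6]
width: 0.0217
[ 0.60521514 -0.17300664  0.1115171 ]
```

View pics/s1.png

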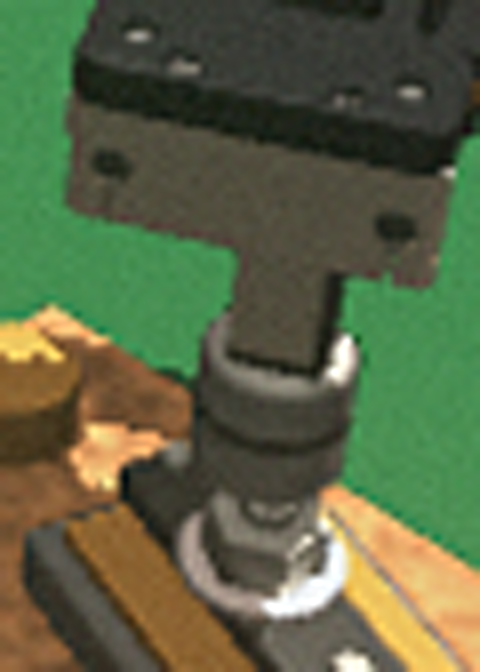

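```bash
python3 -m creep '[[[0.5,0,-10],0],[[0,0,-5],0],[[0,0,0],0],[[0,0,0],0],[[0,0,0],0]]'
```

```text
time_s: 41.1
ee_pos: [0.6065, -0.1762, 0.0984]
orientation: [0.0, 0.507, 0.862, 0.0]
wrist_force: [0.5, -0.2, -1.3]
width: 0.0217
```

```bash
python3 -m creep '[[[-0.7,0.7,-1],0],[[0,0,-1],0],[[0,0,-1],0],[[0,0,-1],0],[[0,0,-1],0],[[0,0,-1],0],[[0,0,0],0]]';python3 -m creep '[[[0,0,-1],0],[[0,0,-1],0],[[0,0,-1],0],[[0,0,0],0]]'
```

```text
time_s: 41.8
ee_pos: [0.6055, -0.1754, 0.0919]
orientation: [-0.0, 0.507, 0.862, -0.0]
wrist_force: [0.0, 1.1, -1.2]
width: 0.0216
time_s: 42.2
ee_pos: [0.6054, -0.1754, 0.0889]
orientation: [-0.0, 0.507, 0.862, -0.0]
wrist_force: [-1.4, -0.1, -2.4]
width: 0.0214
```

```bash
python3 -m creep '[[[0,0,-1.5],0],[[0,0,-1.5],0],[[0,0,-1.5],0],[[0,0,-1.5],0],[[0,0,-1],0],[[0,0,0],0]]';python3 -m creep '[[[0,0,-1],0],[[0,0,-1],0],[[0,0,-1],0],[[0,0,0],0]]'
```

```text
time_s: 42.8
ee_pos: [0.6055, -0.1754, 0.0819]
orientation: [-0.0, 0.507, 0.862, -0.0]
wrist_force: [-0.0, -0.3, -1.7]
width: 0.0217
time_s: 43.2
ee_pos: [0.6057, -0.1755, 0.0805]
orientation: [0.0, 0.507, 0.862, 0.0]
wrist_force: [-2.6, 1.4, 5.0]
width: 0.0215
```

```bash
python3 -m creep '[[[0,0,0],-0.08],[[0,0,0],-0.08],[[0,0,0],-0.08],[[0,0,0],-0.08],[[0,0,0],-0.08]]';python3 - <<'E'
from h import *
o=get_obs();print(o["torque"],o["qpos"][6])
E
python3 -m creep '[[[0,0,0],-0.08],[[0,0,0],-0.08],[[0,0,0],-0.08]]';python3 - <<'E'
from h import *
o=get_obs();print(o["torque"],o["qpos"][6])
E
```

```text
time_s: 43.7
ee_pos: [0.606, -0.1756, 0.0805]
orientation: [0.001, 0.669, 0.743, 0.0]
wrist_force: [-2.0, 0.4, 4.5]
width: 0.0221
[0.07368175 0.5024474  0.12778676] 0.6038861045470185
time_s: 44.0
ee_pos: [0.606, -0.1756, 0.0805]
orientation: [0.0, 0.753, 0.658, 0.0]
wrist_force: [-1.7, 0.7, 5.1]
width: 0.0219
[0.06551186 0.48261968 0.10180004] 0.41921378677162263
```

```bash
for i in 1; do python3 -m creep '[[[0,0,0],-0.06],[[0,0,0],-0.06],[[0,0,0],-0.06]]';python3 - <<'E'
from h import *
o=get_obs();print(o["torque"],o["qpos"][6])
E
done; python3 -m creep '[[[0,0,0],-0.06],[[0,0,0],-0.06]]';python3 - <<'E'
from h import *
o=get_obs();print(o["torque"],o["qpos"][6])
E
```

```text
time_s: 44.3
ee_pos: [0.606, -0.1756, 0.0805]
orientation: [0.0, 0.809, 0.588, 0.0]
wrist_force: [-1.1, 0.5, 5.0]
width: 0.0217
[0.01873609 0.46748897 0.14061603] 0.2807384774578633
time_s: 44.5
ee_pos: [0.606, -0.1755, 0.0805]
orientation: [0.0, 0.843, 0.539, 0.0]
wrist_force: [-2.4, -0.1, 5.6]
width: 0.0218
[0.05512082 0.51552238 0.07644196] 0.18760688749572121
```

```bash
python3 -m creep '[[[0,0,0],-0.05],[[0,0,0],-0.05],[[0,0,0],-0.05]]';python3 - <<'E'
from h import *
o=get_obs();print(o["torque"],o["qpos"][6])
E
python3 -m creep '[[[0,0,0],-0.05],[[0,0,0],-0.05]]';python3 - <<'E'
from h import *
o=get_obs();print(o["torque"],o["qpos"][6])
E
```

```text
time_s: 44.8
ee_pos: [0.606, -0.1756, 0.0805]
orientation: [0.0, 0.88, 0.474, 0.001]
wrist_force: [-0.9, 1.7, 3.8]
width: 0.0219
[0.0880598  0.51767169 0.0881304 ] 0.07097865209601452
time_s: 45.0
ee_pos: [0.606, -0.1756, 0.0805]
orientation: [0.0, 0.903, 0.429, 0.001]
wrist_force: [-0.9, -0.1, 3.4]
width: 0.0218
[0.09423023 0.55525406 0.14577754] -0.007343793822294781
```

```bash
python3 -m creep '[[[0,0,0],-0.05],[[0,0,0],-0.05]]';python3 - <<'E'
from h import *
o=get_obs();print(o["torque"],o["qpos"][6])
E
python3 -m creep '[[[0,0,0],-0.05],[[0,0,0],-0.05]]';python3 - <<'E'
from h import *
o=get_obs();print(o["torque"],o["qpos"][6])
E
```

```text
time_s: 45.2
ee_pos: [0.606, -0.1755, 0.0805]
orientation: [0.0, 0.923, 0.384, 0.001]
wrist_force: [-1.3, 0.3, 5.5]
width: 0.0217
[0.01653978 0.51615546 0.0802241 ] -0.08590942554189272
time_s: 45.4
ee_pos: [0.606, -0.1756, 0.0805]
orientation: [0.0, 0.941, 0.337, 0.001]
wrist_force: [-1.8, 0.7, 4.7]
width: 0.0218
[0.06210761 0.54866802 0.16986913] -0.16478931729512983
```

```bash
python3 -m creep '[[[0,0,0],-0.05],[[0,0,0],-0.05],[[0,0,0],0]]';python3 - <<'E'
from h import *
o=get_obs();print(o["torque"],o["qpos"][6])
E
python3 -m creep '[[[0,0,0],-0.05],[[0,0,0],-0.05],[[0,0,0],0]]';python3 - <<'E'
from h import *
o=get_obs();print(o["torque"],o["qpos"][6])
E
```

```text
time_s: 45.7
ee_pos: [0.606, -0.1755, 0.0805]
orientation: [0.0, 0.957, 0.29, 0.001]
wrist_force: [-2.3, 0.2, 4.9]
width: 0.022
[ 0.12567618  0.54207339 -0.06219107] -0.24336387197030798
time_s: 46.0
ee_pos: [0.606, -0.1756, 0.0805]
orientation: [0.0, 0.97, 0.243, 0.0]
wrist_force: [-1.7, -0.3, 4.8]
width: 0.0216
[0.06050837 0.5714129  0.34700252] -0.3216423114900216
```

```bash
python3 -m creep '[[[0,0,0],-0.03],[[0,0,0],0]]';python3 - <<'E'
from h import *
o=get_obs();print(o["torque"],o["qpos"][6])
E
python3 -m creep '[[[0,0,0],-0.03],[[0,0,0],0]]';python3 - <<'E'
from h import *
o=get_obs();print(o["torque"],o["qpos"][6])
E
```

```text
time_s: 46.2
ee_pos: [0.606, -0.1755, 0.0805]
orientation: [0.0, 0.973, 0.229, 0.0]
wrist_force: [-1.0, 0.1, 4.9]
width: 0.0216
[0.12215192 0.68659533 0.6065046 ] -0.3450603047298456
time_s: 46.4
ee_pos: [0.606, -0.1755, 0.0805]
orientation: [0.0, 0.977, 0.215, 0.0]
wrist_force: [-1.9, 1.2, 5.2]
width: 0.0215
[0.09992545 0.62046632 0.72290939] -0.3685378191467485
```

```bash
python3 - <<'E'
from h import *
s=snapshot("side");crop(s,320,190,80,110,7,"pics/u1.png");cv2.imwrite("pics/u2.png",s[:,:,::-1]);o=get_obs();print(o["torque"],o["ee_pos"],o["width"])
E
```

```text
[0.08025112 0.64275681 0.7491976 ] [ 0.60604642 -0.17554495  0.08049624] 0.02180341170029798
```

View pics/u1.png

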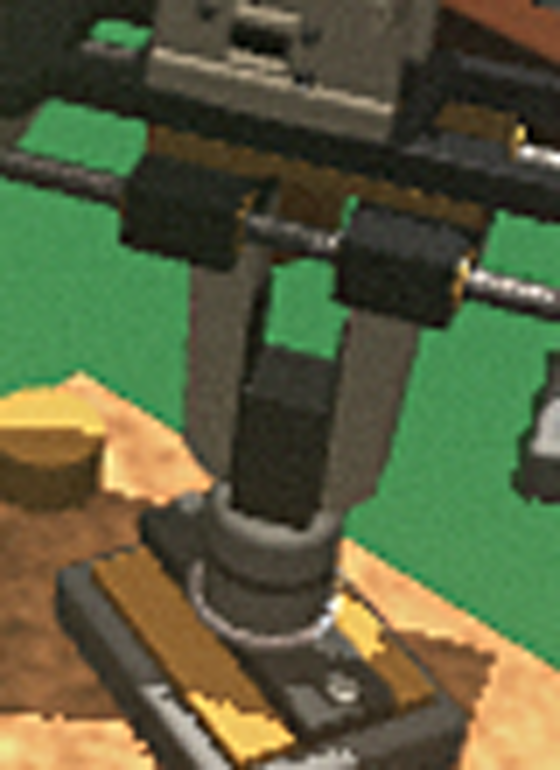

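View pics/u2.png

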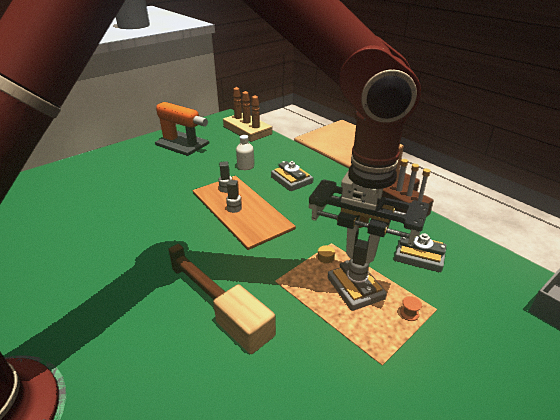

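```bash
python3 -m creep '[[[0,0,0],-0.01],[[0,0,0],0],[[0,0,0],0]]'; python3 - <<'E'
from station import *
o=get_obs();print(o["torque"],o["wrist_force"]);print(finish_job())
E
```

```text
time_s: 46.75
ee_pos: [0.6061, -0.1755, 0.0805]
orientation: [0.0, 0.978, 0.21, 0.0]
wrist_force: [-1.5, 0.8, 6.3]
width: 0.0216
[0.08038233 0.63636911 0.81533148] [-1.53319379  0.78176804  6.26668283]
the job is handed in; nothing more can be done
None
```

I tightened the nut on the cork-pad clamp to its stop. I handed the job in at about 46.8 s with the fitting socket still gripped and seated on the nut.

**Finding the socket:** I tried all three. The two farther along the board both stopped flat on top of the nut, about 14 mm above the seat, at every angle I tried. I stood each one back upright on the board. The socket nearest the pad is the right one. On my first try it was misaligned and stuck about 10 mm above the seat, so I set it back and used it last. Lined up with the nut, it then went down freely to the washer.

**Turning the nut:** I turned it clockwise by about 1.6 rad at the gripper. The drag was about 0.1 N m, then rose to 0.8 N m at the end with almost no further turn, so I took that as the stop.

**Last checks:**
- **Seat:** the tool height put the socket's rim at about 39 mm, which is washer level, and the side picture agreed.
- **Push and grip:** the push was about 6 N at the wrist, or about 9 N allowing for the socket's weight. The fingers were firmly closed on the adapter.
- **Rest of the bench:** in the side picture the other two sockets stood upright and nothing else appeared to have moved.

**What did not go cleanly:**
- **Nut moved early:** the first misaligned try had already turned the nut, most likely about 22° loose, before the final tightening.
- **Stop read from torque only:** I judged the stop by the torque rise alone, because the nut's angle can't be seen under the socket.
- **Disagreeing readings:** camera estimates of the nut and socket centres differed by 2–4 mm. I settled the final position by where the socket had sat on the nut during the first try.

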